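# Clear the scrap slot and load the battery discharge feeder

## Task

First use the scraper to drive every bracket jammed in the feeder's T-slot out of its open end into the scrap pan, and put the scraper back on its rest on the tunnel roof. Then send every loose battery pack into the discharge tunnel: lay one in the open feed channel, long side across, push the sprung slide fully through its stroke so that the whole pack goes in under the roof, let the slide spring right back, and take the next.

Things in the scene. Friction and masses are not known exactly. Their poses are not given: they have to be found in the camera images.
- feeder: Bolted-down aluminium feeder, 350 x 234 mm. Origin: on the bench (z 0), on the centre line of the feed channel, under the slide's prong faces at rest. x is the feed direction (away from the robot), y left, z up. All numbers called 'feeder' are in this frame, in mm. Deck top at z 45. Storage bins stand close to its left side: keep clear.
- channel (a point): Centre of the open feed channel's floor, feeder (42, 0, 45). Floor is the deck; side walls 14 high, inner faces at feeder y +-72; open above from x 0 (prongs at rest) to 84 (tunnel mouth). Lay a pack here with its long side along feeder y, preferably close to the prongs.
- tunnel_mouth (a point): Middle of the tunnel mouth at floor level, feeder (84, 0, 45). The channel runs on as a tunnel to x 262 under a flat clear roof: clear height 26, roof top z 75. A pack is fully in when the slide at the end of its stroke has pushed its rear face to x 100; later packs shove earlier ones along; it holds three.
- scraper_rest (a point): Scraper's rest, feeder (185, 0, 98): top of two rails along x on the tunnel roof, x 120 to 250, y 9 to 23 on either side, so an 18 gap for the key. Low cross stops (top z 85) in the gap at x 117..123 and 247..253: the middle of the key can stand at x 140 to 230.
- slot_end (a point): Open end of the T-slot at deck level, feeder (-50, -115, 45). The slot runs from here in feeder +x to its closed end at x 235. Throat 16 wide, lips 8 thick, below them 28 wide down to the floor at z 21.
- scrap_pan (a point): Middle of the scrap pan's floor, feeder (-117, -115, 3); pan x -185 to -50, y -155 to -75, walls to z 30, none towards the slot.
- slide (a joint): Sprung feed slide, travel in m: 0 at rest, 0.100 at full stroke in feeder +x. The spring resists with 3.5 N at rest to 10.5 N at full stroke and brings it back by itself. Two prongs push the pack: faces at feeder x 0 at rest, y 36 to 64 either side, z 48 to 62; between them a finger recess back to x -54.
- push_plate (a point): Middle of the rear (robot-side) face of the slide's upright push plate: 60 wide (y), 12 thick (x), from feeder z 60 to 107. This point is at feeder (-66, 0, 87) at rest and moves with the slide. Push it in feeder +x.
- scraper_grip (a point): Point in the loose scraper's upright wooden grip (220 g): 50 long (x), 15 thick (y), from 50 below to 20 above this point; hold across the 15. Foot plate 60 x 38 x 10, underside 60 below this point; under it the steel key, 30 (x) x 10 (y), 21 deep. Starts on its rest. Feeder z of this point: 158 on the rest, 105 with the foot on the deck and the key in the slot.
- bracket_0_center (a point): Centre of a flat sheet-metal bracket, 22 (x) by 70 (y) by 12 mm, 50 g; y is its long axis. At the start jammed lengthwise in the T-slot, under the lips, between feeder x 0 and 170; it cannot be lifted through the throat, only pushed out of the open end. May be absent (None).
- bracket_1_center (a point): Centre of a flat sheet-metal bracket, 22 (x) by 70 (y) by 12 mm, 50 g; y is its long axis. At the start jammed lengthwise in the T-slot, under the lips, between feeder x 0 and 170; it cannot be lifted through the throat, only pushed out of the open end. May be absent (None).
- pack_0_center (a point): Centre of a black battery pack, 46 (x) by 130 (y) by 19 mm high, lying flat on the bench to the right of the feeder at the start; y is its long axis. May be absent (None).
- pack_1_center (a point): Centre of a black battery pack, 46 (x) by 130 (y) by 19 mm high, lying flat on the bench to the right of the feeder at the start; y is its long axis. May be absent (None).
- pack_2_center (a point): Centre of a black battery pack, 46 (x) by 130 (y) by 19 mm high, lying flat on the bench to the right of the feeder at the start; y is its long axis. May be absent (None).
Not all that is in view belongs to the job. Leave any brown look-alike of the part that bears pack_2_center alone.

How it is judged:
On the way, in this order (a step that is already met when the one before it is completed fails the run):
1. every bracket is out of the slot and in the scrap pan (x of bracket_0_center in the frame of feeder between -0.185 and -0.06 m and y of bracket_0_center in the frame of feeder between -0.158 and -0.072 m and z of bracket_0_center in the frame of feeder between 0 and 0.042 m and x of bracket_1_center in the frame of feeder between -0.185 and -0.06 m and y of bracket_1_center in the frame of feeder between -0.158 and -0.072 m and z of bracket_1_center in the frame of feeder between 0 and 0.042 m), for 0.2 s.
2. the scraper stands on its rest again (before the last pack is in) (x of scraper_grip in the frame of feeder between 0.14 and 0.23 m and y of scraper_grip in the frame of feeder between -0.012 and 0.012 m and z of scraper_grip in the frame of feeder between 0.152 and 0.164 m and angle between scraper_grip's own z axis and vertical below 0.1 rad), for 0.2 s.
3. every pack is in the tunnel (x of pack_0_center in the frame of feeder between 0.117 and 0.27 m and y of pack_0_center in the frame of feeder between -0.03 and 0.03 m and z of pack_0_center in the frame of feeder between 0.045 and 0.066 m and x of pack_1_center in the frame of feeder between 0.117 and 0.27 m and y of pack_1_center in the frame of feeder between -0.03 and 0.03 m and z of pack_1_center in the frame of feeder between 0.045 and 0.066 m and x of pack_2_center in the frame of feeder between 0.117 and 0.27 m and y of pack_2_center in the frame of feeder between -0.03 and 0.03 m and z of pack_2_center in the frame of feeder between 0.045 and 0.066 m), for 0.2 s.
At the end, for the whole second after the job is handed in: Every bracket lies in the scrap pan; the scraper stands upright on its rest rails (y within 12 mm, tilt under 0.1 rad); every pack is in the tunnel, centre beyond feeder x 117 mm (full stroke to within 6 mm); the slide is back within 4 mm of rest; all at rest (all of step 1 and all of step 2 and all of step 3 and value of joint slide below 0.004 m and linear speed of each of scraper, pack_0, pack_1, pack_2, bracket_0, bracket_1 below 0.03 m/s); the robot touches nothing.
Of bracket_0, bracket_1 only 1 to 2 are there at a start; the rules pass over those that are not, and their reading is None.
Of pack_0, pack_1, pack_2 only 2 to 3 are there at a start; the rules pass over those that are not, and their reading is None.
At some moment in a run one of pack_0, pack_1, pack_2 may be knocked a few centimetres aside while the robot is not near it.
It also fails if it takes over 210 s, if anything falls off the work surface, if the arm or the gripper's body presses on something with over 40 N, if the wrist force passes 120 N, or if a joint passes its speed limit or range.

## Robot

A 6-joint arm with a two-finger parallel gripper is mounted at the origin on a cart in front of the work surface, level with it; the furniture and walls round the work are solid. World frame = base frame: x ahead of the robot, y to its left, z up, the work surface at z = 0. Lengths are in m, angles in rad, forces in N, time in s.
With the tool pointing down it reaches from about 0.275 to 1 m from the base axis. Payload 8.4 kg.
Tool frame: the origin (TCP) lies between the finger pads; the fingertips stand 17 mm ahead of it and the grasp point (between the pads) lies 2 mm behind it (ctrl.tips_ahead is the distance from the TCP to the fingertips, in m); z points along the fingers, y is the line along which they close (so a half turn about z gives the same grasp; the last joint's range is limited). The gripper opens to 85 mm and grips with 20 to 120 N. Pads are 22 mm wide; open, the fingers measure 114 mm over their backs; the gripper's body (76 mm by 85 mm) begins 54 mm behind the grasp point. The pads swing forward as they close: fully open they stand 13 mm farther back than shut.
Start: joints at [-1.323, 0.353, 1.633, -0, 1.155, -0.002], TCP at [0.155, -0.606, 0.248] pointing down, gripper open.
Joint ranges: [-2.63, 2.63], [-0.92, 2.1], [0.06, 2.66], [-1.3, 4.44], [0, 2.69], [-3.02, 3.02]. Speed limits (rad/s): [2.22, 2.22, 2.79, 3.14, 3.14, 3.14].

## Interface

Orientations are given as a rotation vector (axis times angle).
In Python, from workcell import readout, cams, ctrl gives the robot as it stands.
- The arm moves only by the tool jog_arm, never from a script. Its argument "commands" is a list of rows, each a list of 7 numbers: the shift along the world's x, y, z normalised to -1 to 1, where 1 is 0.03 m, then the turn, a rotation vector about the world's x, y, z normalised to -1 to 1, where 1 is 90 degrees, then the gripper's target within -1 to 1 (fully open at 1, half-way at 0, shut at -1). In form: [[tx, ty, tz, wx, wy, wz, grip], ...]. A call has 1 to 5 rows; each row shifts and turns the commanded pose from where the row before left it; what a row does not reach is not made up. A row lasts 1/10 s, in which the tool goes at most 50 mm and 8.59 degrees, less where a joint would pass 70% of its speed; a pose out of reach is approached as far as the arm can. A call with a number of a shift or a turn outside -1 to 1 is refused whole. A call with a gripper value outside its range is refused whole. The fingers move at their own pace and stop on an object; the grip force is fixed at half the most. Time passes only in rows, so rows that do not move let the fingers close. It gives the time, the measured TCP pose, the force, the opening and the grip force at its end, in the units of the state.
- readout.observe(): the state, without advancing time (a new reading comes with each control period).
- cams.snapshot(name): name is "side" or "top"; returns a dict with "color" (420x560x3 uint8, red, green, blue), "z_map" (420x560 float32, m along the optical axis (not along the pixel's ray), 0 where there is no reading), "intrinsics" (3x3 intrinsics, pixels), "D" ([k1, k2, p1, p2, k3] as OpenCV has them; the pictures are not rectified), "extrinsics" (4x4, takes a point from camera to world coordinates). Camera axes: x right, y up, looking along -z (the intrinsics and any distortion apply to the point x, -y, -z); pixel columns grow to the right and rows downward; lengths in m; the calibration is good to about 2 mm. A picture is of the moment at which its call begins.
- ctrl.finish_job(): hands the job in; it is judged then, once.
The state is a dict: "time": time; "joint_pos": joint angles; "dq": joint speeds; "joint_torque": joint torques, N m; "position": TCP position; "ee_rot": TCP orientation; "force": force on the tool from outside, world axes, zero at the start; "torque": the same for the moment, N m; "finger_gap": opening from 0.0 (shut) to 1.0 (fully open); "grasp_force": force on a finger pad.
Only numpy, scipy, OpenCV 4.12 (cv2) and the standard library are available. Lean on these libraries where they do the work, as an engineer would, in place of code of your own. Each camera call takes 0.05 s, during which the arm holds its last target. There are 200 camera calls.

## Working session

There is one attempt and no reset: what is moved stays moved. The work goes in short steps, Python scripts to look and compute and a tool call to move; the robot and the scene stay as the last step left them, time stands still between calls to the robot, and variables do not carry over. Pictures are saved under pics/ and viewed, at most 14 in all, crops included, and the job is handed in when it is done.

Besides the shell and the picture viewer there is one more tool, called after "Call:" in YAML: its name, and indented under it one key for each argument. jog_arm: Moves the arm, as the interface text tells. Its arguments: {"type":"object","properties":{"commands":{"type":"array"}},"required":["commands"]}

```bash
mkdir -p pics; ls
cat > h.py <<'E'
import numpy as np, cv2
from workcell import readout, cams, ctrl
def snap(n,f=None):
    s=cams.snapshot(n)
    if f: cv2.imwrite('pics/'+f,s['color'][:,:,::-1])
    return s
def rays(s,uv):
    p=cv2.undistortPoints(np.array(uv,float).reshape(-1,1,2),s['intrinsics'],np.array(s['D'],float)).reshape(-1,2)
    d=np.c_[p[:,0],-p[:,1],-np.ones(len(p))]
    T=np.array(s['extrinsics']); return T[:3,3],d@T[:3,:3].T
def onplane(s,uv,z):
    o,d=rays(s,uv); return o+d*((z-o[2])/d[:,2])[:,None]
def pts(s):
    v,u=np.mgrid[0:420,0:560]; uv=np.c_[u.ravel(),v.ravel()]
    o,d=rays(s,uv); P=o+d*s['z_map'].ravel()[:,None]
    P[s['z_map'].ravel()==0]=np.nan
    return P.reshape(420,560,3)
E
python3 - <<'E'
from h import *
import pickle
o={}
for n in('top','side'):
    s=snap(n,n+'0.png'); o[n]=s
    print(n,np.round(s['extrinsics'],3).tolist(),np.round(s['intrinsics'],1).tolist(),s['D'])
pickle.dump(o,open('s0.pkl','wb'))
print(readout.observe(),ctrl.tips_ahead)
E
```

```text
pics
top [[-0.014, 0.994, -0.111, 0.417], [-1.0, -0.016, -0.019, -0.374], [-0.021, 0.111, 0.994, 0.969], [0.0, 0.0, 0.0, 1.0]] [[396.7, 0.0, 285.1], [0.0, 396.7, 208.1], [0.0, 0.0, 1.0]] [-0.0280197  0.         0.         0.         0.       ]
side [[-0.996, 0.064, -0.07, 0.444], [-0.094, -0.559, 0.824, 0.56], [0.014, 0.827, 0.563, 0.752], [0.0, 0.0, 0.0, 1.0]] [[518.6, 0.0, 295.8], [0.0, 518.6, 206.7], [0.0, 0.0, 1.0]] [-0.06259903  0.          0.          0.          0.        ]
{'time': 0.1, 'joint_pos': array([-1.32338143e+00,  3.53576407e-01,  1.63404752e+00,  9.33139647e-06,
        1.15518639e+00, -2.35646366e-03]), 'dq': array([-0.00032394, -0.00167503, -0.00216369,  0.00116848,  0.00043874,
        0.00153332]), 'joint_torque': array([-8.50827073e-04, -6.06354260e+01, -3.42818677e+01, -1.00204418e-04,
        3.90097441e-03,  2.19024082e-05]), 'position': array([ 0.15442143, -0.60521559,  0.24764352]), 'ee_rot': array([-3.11592623e+00, -3.91164338e-01,  2.20384744e-04]), 'force': array([-0.64456389, -0.06190715,  0.10583568]), 'torque': array([-0.0083504 ,  0.01785159, -0.04614801]), 'grasp_force': 0.0, 'finger_gap': 1.0058560513410406} 0.017
```

View pics/top0.png

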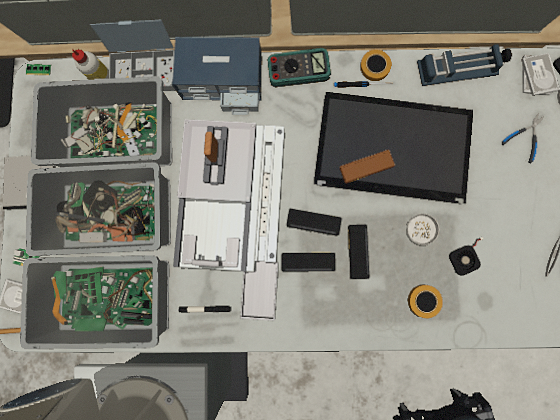

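View pics/side0.png

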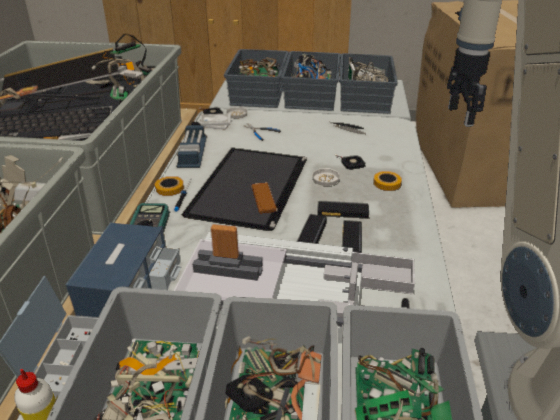

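Run:
```python
from h import *
import pickle
o=pickle.load(open('s0.pkl','rb')); s=o['top']; P=pts(s)
c=s['color'][:,:,::-1]
cv2.imwrite('pics/crop1.png',cv2.resize(c[110:325,165:300],None,fx=2.75,fy=2.75,interpolation=cv2.INTER_CUBIC))
# heights along rows
for v in range(115,325,8):
    print(v,' '.join('%3.0f'%(1000*P[v,u,2]) for u in range(172,292,4)))
# packs
g=c.max(2); m=((g<50)&(np.abs(P[:,:,2]-0.019)<0.012)).astype(np.uint8)
m=cv2.morphologyEx(m,cv2.MORPH_OPEN,np.ones((3,3)))
cs,_=cv2.findContours(m,0,2)
for k in cs:
    if cv2.contourArea(k)<300: continue
    w=onplane(s,k.reshape(-1,2)+0.0,0.019)[:,:2]
    r=cv2.minAreaRect((w*1000).astype(np.float32)); print(k.mean((0,1)),r)
```

```text
115  -2   5   2   1  -2  -1   0   0  -0  -1  -3   1  -1 nan  -1  -1   1   4   3   0   1  -0   1   1   2   2  -0   0   1   2
123   4   0   3  78  75  74  75  77  74  75  75  76  75  76  74  76  74  73  75  76  74   1  -0   3  -2  -0   1  -1  -5  -3
131  -1  -1  -2  73  74  77  75  76  74  97  99  75  76  97  85  75  72  76  78  76  75  51  44  43  46  46  46  48  38  -1
139 nan  -1  -1  76  74  76  75  72  73 178 171 133 105  95  74  72  77  74  76  76  76  46  46  43  46  45  45  45  14  -0
147   2   3   1  73  76  73  75  73 174 180 167 126 108  98  76  76  74  75  74  75  76  42  44  45  23  43  43  44  -2  -0
155   3  -1   3  74  77  77  75  77  76 175 160 120 108  98  75  73  76  74  77  74  75  43  43  43  23  46  43  45  -0  -1
163  -0   1   5  76  77  75  73  76 100 108 109 108 109  97  74  76  77  79  75  73  75  45  49  36  23  44  46  43   1  -4
171   2   1  76  76  74  74  77  76  97  99  76  75  97  95  70  75  73  74  75  73  76  45  47  21  20  45  44  46   0  -2
179   2   1  75  75  76  75  72  75  99 102  76  75  95  86  75  75  73  79  74  70  66  45  42  20  23  42 
[... 2196 characters left out ...]
 -1  -1  -1   3  -2  -0  -4  -1   1  -1   3   4   1
[305.35294118 265.76470588] ((394.7087097167969, -408.1345520019531), (123.59014129638672, 40.0839729309082), 89.20924377441406)
[463.81818182 260.09090909] ((392.94891357421875, -778.928466796875), (59.97329330444336, 60.29249572753906), 22.077539443969727)
[361.46153846 249.        ] ((416.9129943847656, -528.010986328125), (42.606605529785156, 125.59295654296875), 89.69709777832031)
[313.5        221.15384615] ((490.2440490722656, -423.3891906738281), (126.79816436767578, 43.173194885253906), 79.81391906738281)
[404.51415094 189.26886792] ((564.6370849609375, -627.825927734375), (74.53002166748047, 343.2220764160156), 1.5908194780349731)
```

View pics/crop1.png

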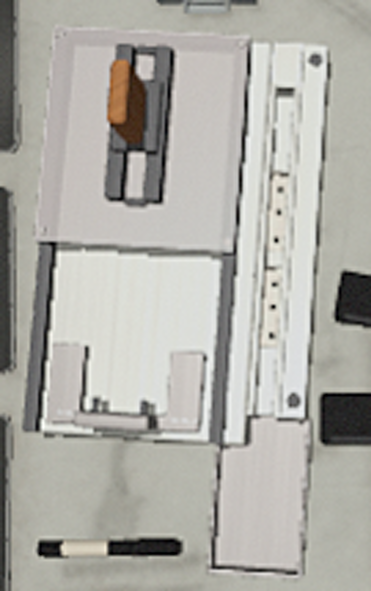

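Run:
```python
from h import *
import pickle
o=pickle.load(open('s0.pkl','rb')); s=o['top']
def rect(s,x0,x1,y0,y1,z,k):
    X=np.arange(x1,x0,-1/k); Y=np.arange(y1,y0,-1/k)
    W=np.array([(x,y,z) for x in X for y in Y])
    T=np.linalg.inv(s['extrinsics']); C=W@T[:3,:3].T+T[:3,3]
    C[:,1:]*=-1
    p,_=cv2.projectPoints(C,np.zeros(3),np.zeros(3),s['intrinsics'],np.array(s['D']))
    p=p.reshape(len(X),len(Y),2).astype(np.float32)
    return cv2.remap(s['color'][:,:,::-1].copy(),p[:,:,0],p[:,:,1],cv2.INTER_CUBIC)
def grid(im,x1,y1,k,step=.05):
    x=np.floor(x1/step)*step
    while (x1-x)*k<im.shape[0]:
        r=int((x1-x)*k); cv2.line(im,(0,r),(12,r),(0,0,255),1); cv2.putText(im,'%d'%round(x*1000),(0,r-2),0,.35,(0,0,255)); x-=step
    y=np.floor(y1/step)*step
    while (y1-y)*k<im.shape[1]:
        r=int((y1-y)*k); cv2.line(im,(r,0),(r,12),(255,0,0),1); cv2.putText(im,'%d'%round(y*1000),(r,24),0,.35,(255,0,0)); y-=step
    return im
a=grid(rect(s,.27,.76,-.39,-.26,.045,1200),.76,-.26,1200)
b=grid(rect(s,.53,.76,-.31,-.06,.098,1600),.76,-.06,1600)
H=max(a.shape[0],b.shape[0]); im=np.zeros((H,a.shape[1]+b.shape[1]+10,3),np.uint8)
im[:a.shape[0],:a.shape[1]]=a; im[:b.shape[0],a.shape[1]+10:]=b
cv2.imwrite('pics/rect.png',im); print(im.shape)
P=pts(s); u,v=np.meshgrid(np.arange(560),np.arange(420))
m=(u>245)&(u<290)&(v>148)&(v<262)&(P[:,:,2]<.030)&(P[:,:,2]>.016)
L=[]
for vv in range(148,262):
    i=np.where(m[vv])[0]
    if 4<=len(i)<=10: L.append(onplane(s,[(i.mean(),vv)],.045)[0][:2])
L=np.array(L); q=np.polyfit(L[:,0],L[:,1],1); print('slot line y=',q,np.std(L[:,1]-np.polyval(q,L[:,0])))
# roof
m=np.abs(P[:,:,2]-.075)<.006
m&=(u>170)&(u<262)&(v>115)&(v<215)
r=cv2.minAreaRect((P[m][:,:2]*1000).astype(np.float32)); print('roof',r)
```

```text
(588, 566, 3)
slot line y= [-0.05802794 -0.28031567] 0.004808568570906486
roof ((632.4808959960938, -199.38211059570312), (169.86705017089844, 187.1283416748047), 85.61589050292969)
```

View pics/rect.png

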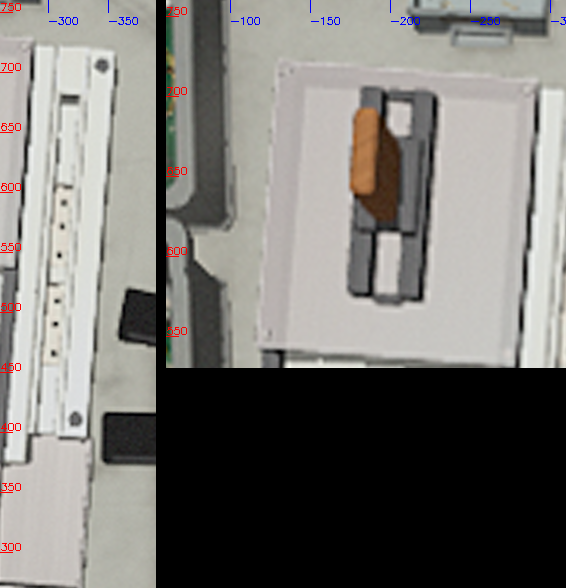

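```bash
cat >> h.py <<'E'
O=np.array([.4545,-.189]); YAW=-.070
def f2w(x,y,z=0):
    c,s=np.cos(YAW),np.sin(YAW); return np.array([O[0]+(c*x-s*y)/1000,O[1]+(s*x+c*y)/1000,z/1000])
def w2f(p):
    c,s=np.cos(YAW),np.sin(YAW); d=(np.atleast_2d(p)[:,:2]-O)*1000; return np.c_[c*d[:,0]+s*d[:,1],-s*d[:,0]+c*d[:,1]]
def orange(s,zmin):
    P=pts(s); h=cv2.cvtColor(s['color'],cv2.COLOR_RGB2HSV)
    m=(h[:,:,0]<18)&(h[:,:,1]>110)&(P[:,:,2]>zmin)
    return m
def wpix(s,W):
    T=np.linalg.inv(s['extrinsics']); C=np.atleast_2d(W)@T[:3,:3].T+T[:3,3]; C[:,1:]*=-1
    return cv2.projectPoints(C,np.zeros(3),np.zeros(3),s['intrinsics'],np.array(s['D']))[0].reshape(-1,2)
def edge(s,x0,x1,y,z,half=7):
    "feeder edge line near y at height z: subpixel strongest gradient; returns feeder (x,y) points"
    g=cv2.cvtColor(s['color'],cv2.COLOR_RGB2GRAY).astype(np.float32); R=[]
    for x in np.arange(x0,x1,4.):
        yy=np.arange(y-half,y+half,.5); W=np.array([f2w(x,t,z) for t in yy]); p=wpix(s,W).astype(np.float32)
        v=cv2.remap(g,p[None,:,0],p[None,:,1],cv2.INTER_LINEAR)[0]
        d=np.abs(np.gradient(cv2.GaussianBlur(v[None],(9,1),0)[0]))
        R.append((x,yy[d.argmax()]))
    R=np.array(R); q=np.polyfit(R[:,0],R[:,1],1)
    k=np.abs(R[:,1]-np.polyval(q,R[:,0]))<2; q=np.polyfit(R[k,0],R[k,1],1)
    return q[0],np.polyval(q,(x0+x1)/2),k.mean()
E
python3 - <<'E'
from h import *
import pickle
o=pickle.load(open('s0.pkl','rb')); s=o['top']
for nm,a in dict(throatL=(-40,230,-107,45),throatR=(-40,230,-123,45),deckR=(-45,240,-145,45),roofL=(90,255,85,75),roofR=(90,255,-85,75),railL=(125,150,23,98),railR=(125,245,-23,98),chL=(10,80,72,59),chR=(10,80,-72,59)).items():
    print(nm,np.round(edge(s,*a),4))
m=orange(s,.165); uv=np.argwhere(m)[:,::-1]
w=w2f(onplane(s,uv,.178)); print('grip top',w.min(0),w.max(0),w.mean(0),cv2.minAreaRect(w.astype(np.float32)))
E
```

```text
throatL [-3.600000e-03 -1.066538e+02  5.294000e-01]
throatR [ 8.000000e-04 -1.273272e+02  4.559000e-01]
deckR [-5.00000e-03 -1.46697e+02  1.00000e+00]
roofL [-9.10000e-03  8.53677e+01  9.52400e-01]
roofR [-5.70000e-03 -8.46023e+01  9.76200e-01]
railL [-1.79000e-02  2.50625e+01  1.00000e+00]
railR [-7.1000e-03 -2.3631e+01  1.0000e+00]
chL [-4.8000e-03  7.2023e+01  1.0000e+00]
chR [ 2.60000e-03 -6.93308e+01  1.00000e+00]
grip top [-319.93227829 -550.86887308] [211.99844338   7.79505079] [160.22075998 -27.44653802] ((-87.44728088378906, -239.3419189453125), (765.6456298828125, 104.04165649414062), 46.17561340332031)
```

```bash
sed -i 's/^O=.*/O=np.array([.4545,-.1884]); YAW=-.075/' h.py
python3 - <<'E'
from h import *
import pickle
o=pickle.load(open('s0.pkl','rb')); s=o['top']
m=orange(s,.165); uv=np.argwhere(m)[:,::-1]
w=w2f(onplane(s,uv,.178)); w=w[(abs(w[:,1])<30)&(w[:,0]>100)&(w[:,0]<260)]; print('grip top',w.min(0),w.max(0),cv2.minAreaRect(w.astype(np.float32)))
c=w.mean(0); print(f2w(*c,158), f2w(195,-115), f2w(-60,-115))
E
```

```text
grip top [161.239642    -8.88358622] [212.05110397   8.22239679] ((186.64390563964844, -0.4875040054321289), (50.78958511352539, 17.050737380981445), 0.5698291659355164)
[ 0.64073988 -0.20261744  0.158     ] [ 0.6403349  -0.31768801  0.        ] [ 0.38605175 -0.29858093  0.        ]
```

Call:
jog_arm:
  commands:
    - [0.9,0.84,0,0,0,-0.05,1]
    - [0.9,0.84,0,0,0,-0.05,1]
    - [0.9,0.84,0,0,0,-0.05,1]
    - [0.9,0.84,0,0,0,-0.057,1]
    - [0.9,0.84,0,0,0,0,1]

```text
time: 0.6
position: [0.2902, -0.4783, 0.248]
ee_rot: [-3.139, 0.124, 0.0]
force: [0.6, -0.4, -0.1]
finger_gap: 1.0
grasp_force: 0.0
```

Call:
jog_arm:
  commands:
    - [1,0.84,0,0,0,0,1]
    - [1,0.84,0,0,0,0,1]
    - [1,0.84,0,0,0,0,1]
    - [1,0.84,0,0,0,0,1]
    - [1,0.84,0,0,0,0,1]

```text
time: 1.1
position: [0.4404, -0.3523, 0.2481]
ee_rot: [-3.139, 0.118, 0.001]
force: [-0.7, -1.1, -0.2]
finger_gap: 1.0
grasp_force: 0.0
```

Call:
jog_arm:
  commands:
    - [1,0.84,0,0,0,0,1]
    - [1,0.84,0,0,0,0,1]
    - [1,0.84,0,0,0,0,1]
    - [1,0.84,0,0,0,0,1]
    - [1,0.84,0,0,0,0,1]

```text
time: 1.6
position: [0.5904, -0.2263, 0.2479]
ee_rot: [-3.139, 0.118, 0.001]
force: [0.7, -0.9, 0.5]
finger_gap: 0.997
grasp_force: 0.0
```

Call:
jog_arm:
  commands:
    - [1,0.84,0,0,0,0,1]
    - [0,0,0,0,0,0,1]
    - [0,0,0,0,0,0,1]

```text
time: 1.9
position: [0.6195, -0.2017, 0.2476]
ee_rot: [-3.139, 0.116, 0.002]
force: [-0.5, 0.3, -0.1]
finger_gap: 0.997
grasp_force: 0.0
```

Call:
jog_arm:
  commands:
    - [0.72,-0.03,0,0,0,0,1]
    - [0,0,-1,0,0,0,1]
    - [0,0,-1,0,0,0,1]
    - [0,0,-1,0,0,0,1]
    - [0,0,-0.05,0,0,0,1]

```text
time: 2.4
position: [0.6374, -0.2036, 0.1526]
ee_rot: [-3.137, 0.12, 0.012]
force: [-0.7, 0.6, -0.7]
finger_gap: 0.999
grasp_force: 0.0
```

Call:
jog_arm:
  commands:
    - [0,0,0,0,0,0,-1]
    - [0,0,0,0,0,0,-1]
    - [0,0,0,0,0,0,-1]
    - [0,0,0,0,0,0,-1]
    - [0,0,0,0,0,0,-1]

```text
time: 2.9
position: [0.6415, -0.2033, 0.1577]
ee_rot: [3.139, -0.118, 0.002]
force: [0.8, 6.3, -1.9]
finger_gap: 0.172
grasp_force: 61.5
```

Call:
jog_arm:
  commands:
    - [0,0,0,0,0,0,-1]
    - [0,0,0,0,0,0,-1]
    - [0,0,0,0,0,0,-1]
    - [0,0,0,0,0,0,-1]
    - [0,0,0,0,0,0,-1]

```text
time: 3.4
position: [0.6414, -0.2033, 0.1575]
ee_rot: [3.139, -0.118, 0.001]
force: [-1.8, 1.3, 5.7]
finger_gap: 0.17
grasp_force: 62.6
```

Call:
jog_arm:
  commands:
    - [0,0,0.5,0,0,0,-1]
    - [0,0,0.75,0,0,0,-1]
    - [0,0,0.75,0,0,0,-1]
    - [0,-0.5,0,0,0,0,-1]
    - [0,-0.8,0,0,0,0,-1]

```text
time: 3.9
position: [0.6414, -0.2423, 0.2175]
ee_rot: [3.139, -0.115, 0.001]
force: [-0.4, 0.2, -3.6]
finger_gap: 0.167
grasp_force: 61.5
```

Call:
jog_arm:
  commands:
    - [0,-0.8,0,0,0,0,-1]
    - [0,-0.8,0,0,0,0,-1]
    - [0,-0.6,0,0,0,0,-1]
    - [0,-0.31,0,0,0,0,-1]
    - [0,0,0,0,0,0,-1]

```text
time: 4.4
position: [0.6407, -0.3188, 0.2161]
ee_rot: [-3.139, 0.121, 0.001]
force: [-0.5, 0.4, -3.3]
finger_gap: 0.166
grasp_force: 61.5
```

Call:
jog_arm:
  commands:
    - [0,0,-0.8,0,0,0,-1]
    - [0,0,-0.8,0,0,0,-1]
    - [0,0,-0.8,0,0,0,-1]
    - [0,0,-0.5,0,0,0,-1]
    - [0,0,0,0,0,0,-1]

```text
time: 4.9
position: [0.6398, -0.3161, 0.1272]
ee_rot: [-3.137, 0.117, 0.006]
force: [-0.0, 0.4, -2.7]
finger_gap: 0.169
grasp_force: 61.5
```

Run:
```python
from h import *
s=snap('top'); r=snap('side')
p=readout.observe()['position']; print(p,w2f(p))
a=wpix(s,f2w(195,-115,45))[0].astype(int); b=wpix(r,f2w(195,-115,45))[0].astype(int)
def cr(i,c,w=45): 
    x,y=c; return cv2.resize(i['color'][max(0,y-w):y+w,max(0,x-w):x+w,::-1],(390,390),interpolation=cv2.INTER_CUBIC)
cv2.imwrite('pics/ins.png',np.hstack([cr(s,a),cr(r,b)]))
```

```text
[ 0.64150479 -0.317299    0.1302884 ] [[ 196.1374465  -114.52442612]]
```

View pics/ins.png

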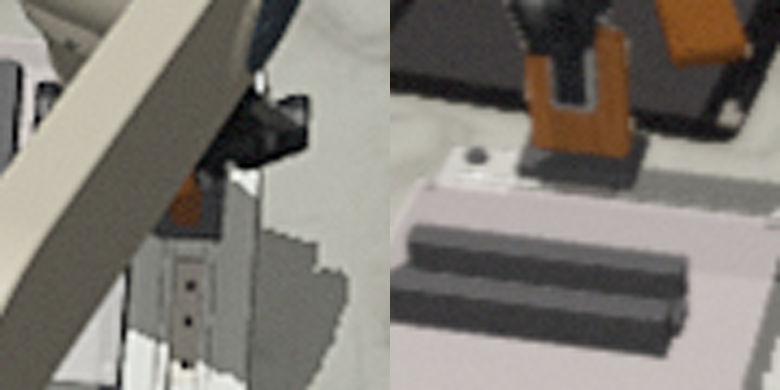

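Call:
jog_arm:
  commands:
    - [0,0,-0.2,0,0,0,-1]
    - [0,0,-0.2,0,0,0,-1]
    - [0,0,0,0,0,0,-1]

```text
time: 5.3
position: [0.6408, -0.3174, 0.1173]
ee_rot: [-3.139, 0.118, 0.001]
force: [-0.0, 0.9, -3.3]
finger_gap: 0.164
grasp_force: 61.5
```

Call:
jog_arm:
  commands:
    - [0,0,-0.2,0,0,0,-1]
    - [0,0,-0.2,0,0,0,-1]
    - [0,0,0,0,0,0,-1]

```text
time: 5.6
position: [0.6408, -0.3175, 0.105]
ee_rot: [-3.139, 0.118, 0.001]
force: [0.1, -0.3, -2.7]
finger_gap: 0.167
grasp_force: 61.5
```

Call:
jog_arm:
  commands:
    - [-0.4,0.03,0,0,0,0,-1]
    - [-0.4,0.03,0,0,0,0,-1]
    - [-0.4,0.03,0,0,0,0,-1]
    - [-0.4,0.03,0,0,0,0,-1]
    - [-0.4,0.03,0,0,0,0,-1]

```text
time: 6.1
position: [0.5798, -0.3131, 0.106]
ee_rot: [3.139, -0.119, 0.0]
force: [0.9, -0.2, -3.4]
finger_gap: 0.165
grasp_force: 61.5
```

Call:
jog_arm:
  commands:
    - [-0.4,0.03,0,0,0,0,-1]
    - [-0.4,0.03,0,0,0,0,-1]
    - [-0.4,0.03,0,0,0,0,-1]

```text
time: 6.4
position: [0.5442, -0.3104, 0.106]
ee_rot: [3.139, -0.118, 0.001]
force: [0.7, -0.5, -2.1]
finger_gap: 0.165
grasp_force: 61.5
```

Call:
jog_arm:
  commands:
    - [-0.4,0.03,0,0,0,0,-1]
    - [-0.4,0.03,0,0,0,0,-1]
    - [-0.4,0.03,0,0,0,0,-1]
    - [-0.4,0.03,0,0,0,0,-1]
    - [0,0,0,0,0,0,-1]

```text
time: 6.9
position: [0.495, -0.3064, 0.1056]
ee_rot: [-3.139, 0.119, 0.003]
force: [0.3, -0.8, -3.3]
finger_gap: 0.165
grasp_force: 61.5
```

Run:
```python
from h import *
s=snap('top')
p=readout.observe()['position']; print(p,w2f(p))
cv2.imwrite('pics/push.png',cv2.resize(s['color'][120:330,170:310,::-1],None,fx=2.8,fy=2.8,interpolation=cv2.INTER_CUBIC))
```

```text
[ 0.49620324 -0.30668507  0.10577254] [[  50.44907152 -114.82773922]]
```

View pics/push.png

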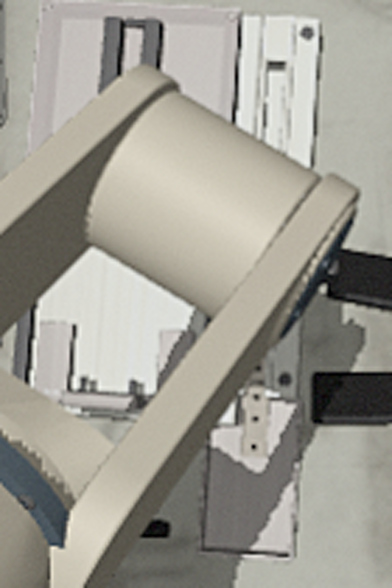

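Call:
jog_arm:
  commands:
    - [-0.4,0.03,0,0,0,0,-1]
    - [-0.4,0.03,0,0,0,0,-1]
    - [-0.4,0.03,0,0,0,0,-1]
    - [-0.4,0.03,0,0,0,0,-1]
    - [-0.4,0.03,0,0,0,0,-1]

```text
time: 7.45
position: [0.4359, -0.3022, 0.1058]
ee_rot: [-3.139, 0.118, 0.0]
force: [0.8, -0.4, -2.4]
finger_gap: 0.17
grasp_force: 61.5
```

Call:
jog_arm:
  commands:
    - [-0.3,0.022,0,0,0,0,-1]
    - [-0.3,0.022,0,0,0,0,-1]
    - [-0.3,0.022,0,0,0,0,-1]
    - [-0.3,0.022,0,0,0,0,-1]
    - [0,0,0,0,0,0,-1]

```text
time: 7.95
position: [0.3997, -0.2993, 0.1056]
ee_rot: [-3.139, 0.119, 0.002]
force: [1.1, -0.4, -2.6]
finger_gap: 0.167
grasp_force: 61.5
```

Run:
```python
from h import *
s=snap('top')
p=readout.observe()['position']; print(p,w2f(p))
r=snap('side')
a=cv2.resize(s['color'][230:330,210:310,::-1],(395,395),interpolation=cv2.INTER_CUBIC)
x,y=wpix(r,f2w(-90,-115,20))[0].astype(int)
b=cv2.resize(r['color'][y-50:y+50,x-50:x+50,::-1],(395,395),interpolation=cv2.INTER_CUBIC)
cv2.imwrite('pics/push2.png',np.hstack([a,b]))
```

```text
[ 0.40060324 -0.29961245  0.10579017] [[ -45.4121297  -114.93828446]]
```

View pics/push2.png

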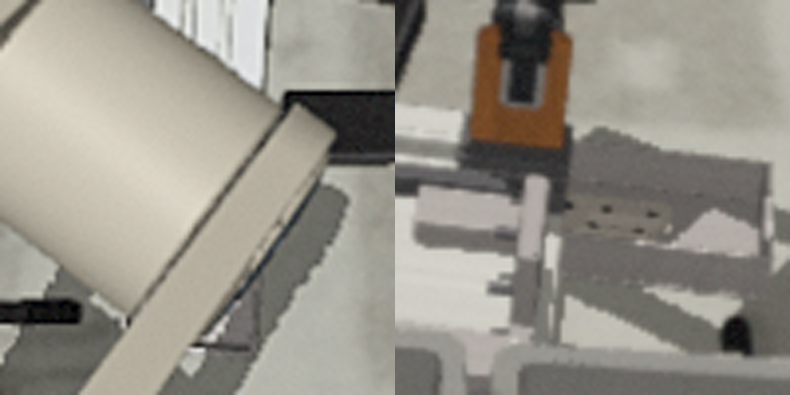

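Call:
jog_arm:
  commands:
    - [-0.27,0.02,0,0,0,0,-1]
    - [0,0,0,0,0,0,-1]
    - [0,0,0.9,0,0,0,-1]
    - [0,0,0.9,0,0,0,-1]
    - [0,0,0.9,0,0,0,-1]

```text
time: 8.55
position: [0.3928, -0.2989, 0.1875]
ee_rot: [-3.139, 0.118, 0.001]
force: [0.4, -1.2, -2.1]
finger_gap: 0.17
grasp_force: 61.4
```

Call:
jog_arm:
  commands:
    - [0,0,0.9,0,0,0,-1]
    - [0.5,0.2,0.2,0,0,0,-1]
    - [0.8,0.3,0,0,0,0,-1]
    - [0.8,0.3,0,0,0,0,-1]
    - [0.8,0.3,0,0,0,0,-1]

```text
time: 9.05
position: [0.4813, -0.265, 0.2189]
ee_rot: [-3.139, 0.119, 0.001]
force: [-0.2, -1.4, -3.0]
finger_gap: 0.167
grasp_force: 61.6
```

Call:
jog_arm:
  commands:
    - [0.8,0.3,0,0,0,0,-1]
    - [0.8,0.3,0,0,0,0,-1]
    - [0.8,0.3,0,0,0,0,-1]
    - [0.8,0.3,0,0,0,0,-1]
    - [0.8,0.3,0,0,0,0,-1]

```text
time: 9.55
position: [0.6013, -0.2197, 0.2182]
ee_rot: [-3.139, 0.118, 0.002]
force: [0.6, 0.5, -1.8]
finger_gap: 0.168
grasp_force: 61.6
```

Call:
jog_arm:
  commands:
    - [0.8,0.3,0,0,0,0,-1]
    - [0.4,0.2,0,0,0,0,-1]
    - [0,0,0,0,0,0,-1]
    - [0,0,0,0,0,0,-1]

```text
time: 9.95
position: [0.6354, -0.2057, 0.2188]
ee_rot: [-3.139, 0.117, 0.003]
force: [-0.7, -0.6, -3.7]
finger_gap: 0.167
grasp_force: 61.4
```

Run:
```python
from h import *
p=readout.observe()['position']; print(p,w2f(p))
s=snap('top','t5.png')
a=cv2.resize(s['color'][225:325,170:310,::-1],None,fx=4,fy=4,interpolation=cv2.INTER_CUBIC)
cv2.imwrite('pics/pan.png',a)
```

```text
[ 0.6353689  -0.20566714  0.21878432] [[181.65426517  -3.6661453 ]]
```

View pics/pan.png

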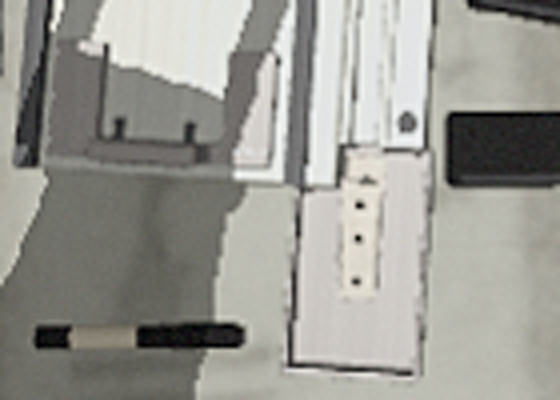

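Run:
```python
from h import *
s=snap('top'); P=pts(s)
r=snap('side'); 
x,y=wpix(r,f2w(-85,-115,20))[0].astype(int)
b=cv2.resize(r['color'][y-40:y+40,x-55:x+55,::-1],None,fx=7,fy=7,interpolation=cv2.INTER_CUBIC)
cv2.imwrite('pics/pan2.png',b)
for f in range(-185,-20,6):
    o=[]
    for yy in range(-155,-74,8):
        u,v=wpix(s,f2w(f,yy,20))[0].round().astype(int); o.append('%3.0f'%(1000*np.nanmedian(P[v-0:v+1,u-1:u+2,2])))
    print(f,*o)
```

```text
-185  -0   2   1   1  -2  -1  -0   2   1  -2   1
-179   0  29  28  21  23  25  27  18  22  24  27
-173   2   4   2   3   3   4   2   4   4   3  22
-167   1   2   5   2   4   4   3   3   3   3  22
-161   2   4   3   5   3   1   2   3   4   4  27
-155   1   3   3   4   2   3   4   3   2   4  26
-149   0   6   2   4   3   3   1   3   2   2  26
-143   1   3   2   4   4   3   4   2   4   5  18
-137  -2   2   3   4   4   2  16   3   3   4  21
-131   4   3   4   6  15  17  17   2   4   4  25
-125  -1   3   3   2  14  16  17   4   3   4  29
-119   4   3   5   3   6  17  15   2   5   4  31
-113   2   4   6   3   4  16  16   5   2   4  17
-107   2   3   5   4  15  16  16   5   2   3  19
-101   1   2   3   4  16  15  18   4   3   5  14
-95   3   2   4   3  13  17  15   7   1   3  27
-89   1   3   5   4  14  15  16   4   3   3  27
-83   2   3   3  -0   4  15  14   5   3   4  30
-77   4   2   2   4   4  14  18   5   4   4  17
-71   0   1   4   2   4  21  29  25  45  45  58
-65   1   1   3   2   6   5   5  21  45  46  59
-59   1   3   2   4   3   4   4  27  44  43  59
-53  -0   5   4   3   3   2   4  31  45  46  59
-47  -1  25  45  44  44  23  23  46  45  46  56
-41   1  32  46  45  46  20  21  43  46  44  56
-35  -0  44  48  46  43  22  19  44  45  46  56
-29   1  45  47  45  45  21  22  45  45  45  58
-23  -1  40  45  46  47  22  24  45  46  45  60
```

View pics/pan2.png

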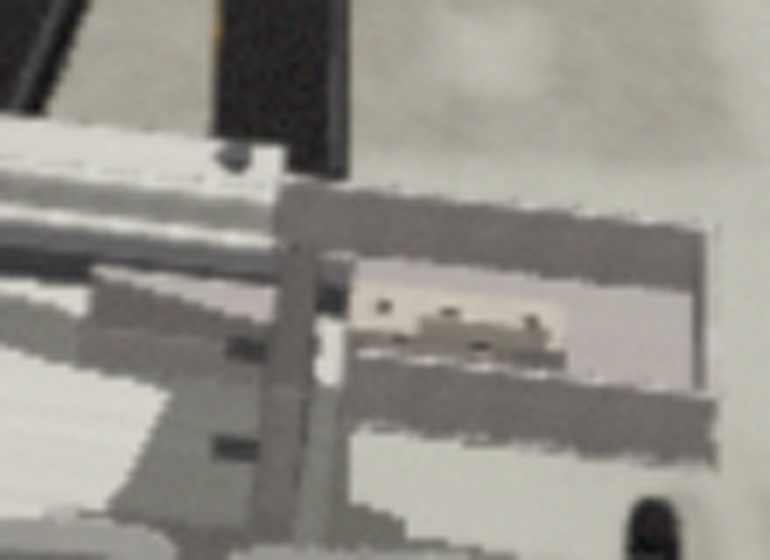

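Run:
```python
from h import *
s=snap('top'); r=snap('side'); P=pts(s)
for f in range(-60,240,6):
    o=[]
    for yy in (-119,-115,-111):
        u,v=wpix(s,f2w(f,yy,30))[0].round().astype(int); o.append('%3.0f'%(1000*P[v,u,2]))
    print(f,*o,end=' | ')
x,y=wpix(r,f2w(100,-60,100))[0].astype(int); print(x,y)
a=s['color'][110:330,170:320,::-1]; b=r['color'][y-100:y+100,x-110:x+190,::-1]
a=cv2.resize(a,None,fx=2.6,fy=2.6,interpolation=cv2.INTER_CUBIC); b=cv2.resize(b,None,fx=1.36,fy=1.36,interpolation=cv2.INTER_CUBIC)
im=np.zeros((572,800,3),np.uint8); im[:a.shape[0],:a.shape[1]]=a; im[:b.shape[0],a.shape[1]:a.shape[1]+b.shape[1]]=b[:, :800-a.shape[1]]
cv2.imwrite('pics/find.png',im)
```

```text
-60   2   4   3 | -54   4   8   3 | -48  21  18  23 | -42  19  20  22 | -36  22  22  20 | -30  21  23  21 | -24  18  22  23 | -18  19  23  21 | -12  21  22  19 | -6  21  24  20 | 0  23  21  21 | 6  22  20  21 | 12  18  20  24 | 18  20  23  18 | 24  23  22 nan | 30  24  24  18 | 36  20  22  21 | 42  17  16  22 | 48  19  21  23 | 54  22  22  21 | 60  22  21  20 | 66  22  20  22 | 72  21  21  22 | 78  20  22  16 | 84  22  20  24 | 90  20  19  22 | 96  23  21  20 | 102  21  24  22 | 108  19  21  20 | 114  19  21  20 | 120  20  22  18 | 126  22  18  22 | 132  21  21  24 | 138  21  23  17 | 144  21  23  23 | 150  23  20  21 | 156  22  23  20 | 162  21  22  21 | 168  21  19  20 | 174  21  21  22 | 180  19  20  19 | 186  21  20  20 | 192  21  18  22 | 198  20  19  19 | 204  19  23  20 | 210  22  20  19 | 216  21  20  21 | 222  22  21  20 | 228  19  20  20 | 234  22  20  20 | 277 244
```

View pics/find.png

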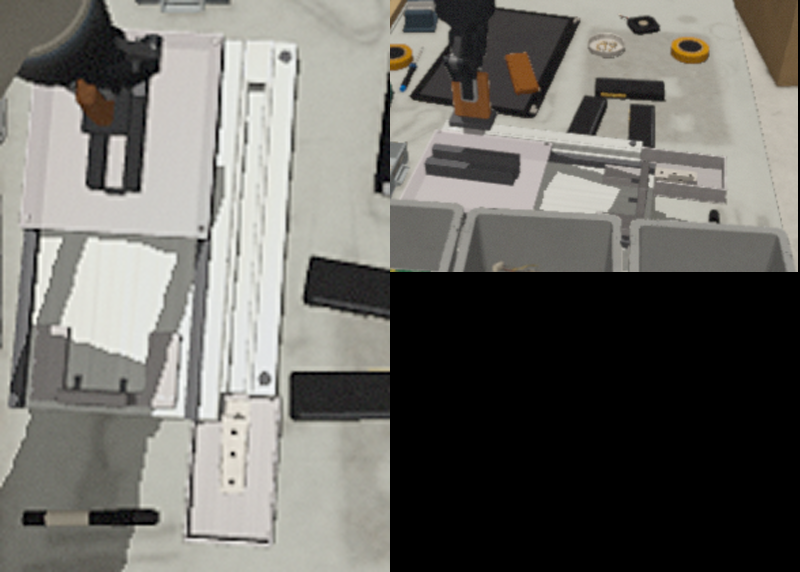

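Run:
```python
from h import *
S=[snap('top') for _ in range(3)]; Z=np.median([pts(s)[:,:,2] for s in S],0)*1000
c=S[0]['color'].astype(int); t=c[:,:,0]-c[:,:,2]
for v in range(258,318,2): print(v,' '.join('%3.0f'%x for x in Z[v,244:276]),'|',' '.join('%2d'%x for x in t[v,252:272]))
print(w2f(onplane(S[0],[(258,262),(258,270),(258,298)],.012)))
```

```text
258  59  59  60  51  45  44  45  44  46  45  45  45  45  45  20  20  20  22  20  19  23  46  45  47  45  45  47  44  47  44  46  45 | -2  2 10  5  3  6  2  1  1  0  0 -1  2  1 -1  2 -3 -1 -1 -4
260  58  59  60  47  45  46  44  46  45  44  43  47  43  44  23  20  22  22  21  20  22  45  46  46  44  46  45  43  46  46  46  44 | -2  1  8  3  2  7  1  0  0  1 -1  0  4  3  0  0 -2 -4 -2 -2
262  59  59  58  45  45  43  46  45  44  45  45  29   5   1   3   2   3   1   4   4   4   2   5   3   2   3   4   3  42  41  45  47 | -1  1  9  3  7  9  7  7 10  9  9  9  8  7  5  4  5  6  4  7
264  59  61  58  45  47  45  46  45  44  44  44  26   5   4   3  14  16  15  13  13  14  13   9   2   1   3   3   1   3   3   2   5 |  2  3  5  5 10 13 16 17 16 16 15 14 12 13 10  7  8  9  9  7
266  59  57  57  45  46  45  45  43  44  44  43  26   5   2   5   5   2   4   6   2   4   5   4   2   4   2   3   3   3 nan   2   2 |  1  7  5  5 11 15 16 17 17 17 16 15 14 14 10  7  8  7  9  9
268  59  60  56  44  47  47  45  47  44  46  43  22   3   5   3   5   3   6   3   4   2   4   3   4   3   2   3   5   2   2   5   
[... 4113 characters left out ...]
  7  8  9  9  9  8  8  8
312   2   2   3   2   4   3   1   3   6   1   3   5   3   4   5   4   4   3   4   5   3   2   3   2   3   5   1   5   2   5  30  18 |  7  9  8  8  9  9  8  9  9  9  8  9  8  8  8  8  8  7  7  9
314   3   4   5   2   5   3   2   5   2   3   3   3   3   3   4   3   1   2   4   2   4   2   5   5   3   3   3   4   4   5  31   8 |  9  9  7  8  8  8  9  9  9 10  9  7  9  7  9  9  9  8  8 10
316  26  24  25  25  21  20  20  19  19  18  15  14  14  13  13  12  10  10  10   6   6   6   4   5   3   3   4   4   3   4  31  -1 |  4  7  8  8  7  8  9  8  8  9  8  7  7  8  8  8  7  8  9  9
[[ -51.87720413 -104.37372404]
 [ -70.82022091 -105.66003844]
 [-136.55100836 -110.1117359 ]]
```

Call:
jog_arm:
  commands:
    - [0.18,0.08,0,0,0,0,-1]
    - [0,0,0,0,0,0,-1]
    - [0,0,-0.7,0,0,0,-1]
    - [0,0,-0.7,0,0,0,-1]
    - [0,0,0,0,0,0,-1]

```text
time: 10.85
position: [0.6397, -0.203, 0.1748]
ee_rot: [-3.138, 0.118, 0.008]
force: [-0.8, -0.5, -3.4]
finger_gap: 0.167
grasp_force: 61.4
```

Call:
jog_arm:
  commands:
    - [0,0,-0.25,0,0,0,-1]
    - [0,0,-0.25,0,0,0,-1]
    - [0,0,0,0,0,0,-1]

```text
time: 11.15
position: [0.6412, -0.2036, 0.1622]
ee_rot: [-3.139, 0.118, 0.001]
force: [0.0, 0.7, -2.7]
finger_gap: 0.17
grasp_force: 61.4
```

Call:
jog_arm:
  commands:
    - [0,0,-0.1,0,0,0,-1]
    - [0,0,-0.04,0,0,0,-1]
    - [0,0,0,0,0,0,-1]

```text
time: 11.45
position: [0.6414, -0.2037, 0.1587]
ee_rot: [3.139, -0.118, 0.0]
force: [-1.0, -0.3, -2.2]
finger_gap: 0.165
grasp_force: 61.4
```

Call:
jog_arm:
  commands:
    - [0,0,0,0,0,0,1]
    - [0,0,0,0,0,0,1]
    - [0,0,0,0,0,0,1]
    - [0,0,0,0,0,0,1]
    - [0,0,0,0,0,0,1]

```text
time: 11.95
position: [0.6415, -0.2037, 0.1587]
ee_rot: [3.139, -0.118, 0.0]
force: [-1.2, -0.3, -0.2]
finger_gap: 0.986
grasp_force: 0.0
```

Call:
jog_arm:
  commands:
    - [0,0,0,0,0,0,1]
    - [0,0,0,0,0,0,1]
    - [0,0,0.9,0,0,0,1]
    - [0,0,0.9,0,0,0,1]
    - [0,0,0.9,0,0,0,1]

```text
time: 12.45
position: [0.6412, -0.2036, 0.2403]
ee_rot: [-3.139, 0.118, 0.001]
force: [0.5, -0.3, -0.1]
finger_gap: 0.997
grasp_force: 0.0
```

Call:
jog_arm:
  commands:
    - [-0.68,-0.57,0,0,0,0.0866,1]
    - [-0.68,-0.57,0,0,0,0.0866,1]
    - [-0.68,-0.57,0,0,0,0.0866,1]
    - [-0.68,-0.57,0,0,0,0.0866,1]
    - [-0.68,-0.57,0,0,0,0.0866,1]

```text
time: 12.95
position: [0.5386, -0.2897, 0.2397]
ee_rot: [2.996, 0.944, 0.0]
force: [-0.7, 0.3, 0.2]
finger_gap: 1.003
grasp_force: 0.0
```

Call:
jog_arm:
  commands:
    - [-0.68,-0.57,0,0,0,0.0866,1]
    - [-0.68,-0.57,0,0,0,0.0866,1]
    - [-0.68,-0.57,0,0,0,0.0866,1]
    - [-0.68,-0.57,0,0,0,0.0866,1]
    - [-0.68,-0.57,0,0,0,0.0866,1]

```text
time: 13.45
position: [0.4365, -0.3753, 0.2397]
ee_rot: [2.51, 1.889, 0.0]
force: [0.3, -0.5, 1.0]
finger_gap: 1.0
grasp_force: 0.0
```

Call:
jog_arm:
  commands:
    - [-0.68,-0.57,0,0,0,0.0866,1]
    - [-0.68,-0.57,0,0,0,0.0866,1]
    - [0,0,0,0,0,0,1]

```text
time: 13.75
position: [0.3946, -0.4104, 0.2397]
ee_rot: [-2.234, -2.209, 0.001]
force: [0.2, -0.0, 0.1]
finger_gap: 1.0
grasp_force: 0.0
```

```bash
cat >> h.py <<'E'
def packs(s,n=3):
    P=pts(s); c=s['color']; m=((c.max(2)<60)&(np.abs(P[:,:,2]-.019)<.012)).astype(np.uint8)
    m=cv2.morphologyEx(m,cv2.MORPH_OPEN,np.ones((3,3))); R=[]
    for k in cv2.findContours(m,0,2)[0]:
        if cv2.contourArea(k)<150: continue
        w=onplane(s,k.reshape(-1,2)+0.,.019)[:,:2]*1000; (cx,cy),(a,b),t=cv2.minAreaRect(w.astype(np.float32))
        if a<b: a,b,t=b,a,t+90
        if cx<330 or cx>560 or cy<-620: continue
        R.append((round(cx),round(cy),round(a),round(b),round(t%180,1)))
    return R
def gripchk(s):
    uv=np.argwhere(orange(s,.165))[:,::-1]; w=w2f(onplane(s,uv,.178)); w=w[(abs(w[:,1])<30)&(w[:,0]>100)&(w[:,0]<260)]
    return cv2.minAreaRect(w.astype(np.float32)) if len(w) else None
E
python3 - <<'E'
from h import *
s=snap('top'); print(packs(s),gripchk(s)); o=readout.observe(); print(o['position'],o['ee_rot'],o['joint_pos'])
E
```

```text
[(457, -528, 45, 40, 179.1)] ((186.80850219726562, -2.713028907775879), (50.91292953491211, 16.5009708404541), 0.04984000325202942)
[ 0.39567554 -0.40961424  0.23967548] [ 2.23980127e+00  2.20275549e+00 -6.54173469e-05] [-8.05316193e-01  2.75877101e-01  1.76304773e+00 -4.50925582e-05
  1.10254592e+00 -7.88618544e-01]
```

Call:
jog_arm:
  commands:
    - [0,0.04,-1,0,0,0,0.5]
    - [0,0,-1,0,0,0,0.5]
    - [0,0,-1,0,0,0,0.5]
    - [0,0,-1,0,0,0,0.5]
    - [0,0,-1,0,0,0,0.5]

```text
time: 14.3
position: [0.3975, -0.4071, 0.0886]
ee_rot: [2.239, 2.203, 0.0]
force: [-0.8, 0.6, 0.7]
finger_gap: 0.749
grasp_force: 0.0
```

Call:
jog_arm:
  commands:
    - [0,0,-0.8,0,0,0,0.5]
    - [0,0,-0.8,0,0,0,0.5]
    - [0,0,-0.4,0,0,0,0.5]
    - [0,0,-0.3,0,0,0,0.5]
    - [0,0,0,0,0,0,0.5]

```text
time: 14.8
position: [0.3967, -0.4072, 0.02]
ee_rot: [-2.236, -2.205, -0.0]
force: [-0.3, 0.1, 0.5]
finger_gap: 0.749
grasp_force: 0.0
```

Call:
jog_arm:
  commands:
    - [0,0,0,0,0,0,-1]
    - [0,0,0,0,0,0,-1]
    - [0,0,0,0,0,0,-1]
    - [0,0,0,0,0,0,-1]
    - [0,0,0,0,0,0,-1]

```text
time: 15.3
position: [0.3973, -0.4083, 0.0218]
ee_rot: [2.236, 2.204, 0.0]
force: [-0.5, 0.9, 6.7]
finger_gap: 0.511
grasp_force: 62.1
```

Call:
jog_arm:
  commands:
    - [0,0,0.6,0,0,0,-1]
    - [0,0,1,0,0,0,-1]
    - [0,0,1,0,0,0,-1]
    - [0,0,1,0,0,0,-1]
    - [0,0,0.7,0,0,-0.037,-1]

```text
time: 15.8
position: [0.3969, -0.4081, 0.152]
ee_rot: [2.299, 2.138, 0.0]
force: [-0.4, 0.1, -1.4]
finger_gap: 0.509
grasp_force: 61.9
```

Call:
jog_arm:
  commands:
    - [0.3,0.8,0,0,0,0,-1]
    - [0.35,0.9,0,0,0,0,-1]
    - [0.35,0.9,0,0,0,0,-1]
    - [0.35,0.9,0,0,0,0,-1]
    - [0.35,0.9,0,0,0,0,-1]

```text
time: 16.3
position: [0.4478, -0.2746, 0.1499]
ee_rot: [2.3, 2.139, 0.0]
force: [0.6, -1.0, -2.9]
finger_gap: 0.51
grasp_force: 61.8
```

Call:
jog_arm:
  commands:
    - [0.35,0.9,0,0,0,0,-1]
    - [0.35,0.9,0,0,0,0,-1]
    - [0.35,0.9,0,0,0,0,-1]
    - [0,0.1,0,0,0,0,-1]
    - [0,0,0,0,0,0,-1]

```text
time: 16.8
position: [0.4791, -0.1911, 0.1498]
ee_rot: [2.298, 2.142, -0.0]
force: [0.1, -1.0, -1.8]
finger_gap: 0.509
grasp_force: 61.8
```

Run:
```python
from h import *
s=snap('top'); r=snap('side'); print(packs(s),gripchk(s)); o=readout.observe(); print(o['position'],w2f(o['position']),o['ee_rot'],o['finger_gap'])
P=pts(r); c=r['color']; m=(c.max(2)<60)&(P[:,:,2]>.125)&(P[:,:,2]<.165)
q=P[m]; f=w2f(q); k=(abs(f[:,1])<100)&(f[:,0]>-20)&(f[:,0]<80); print(k.sum(),np.nanpercentile(f[k],[2,98],axis=0),np.nanpercentile(q[k][:,2],[2,50,98]))
x,y=wpix(r,f2w(30,0,140))[0].astype(int)
a=s['color'][180:300,150:290,::-1]; b=r['color'][y-60:y+60,x-70:x+70,::-1]
cv2.imwrite('pics/pl.png',cv2.resize(np.hstack([a,b]),None,fx=2.8,fy=2.8,interpolation=cv2.INTER_CUBIC))
```

```text
[(417, -528, 126, 43, 179.7), (490, -423, 127, 43, 79.6)] ((186.80874633789062, -2.885817527770996), (50.913360595703125, 16.843809127807617), 0.043895136564970016)
[ 0.47887077 -0.19219036  0.14973841] [[24.5862689  -1.95361215]] [ 2.29962631e+00  2.13990707e+00 -2.65168914e-04] 0.5147922611345142
1169 [[ -1.7257302  -58.63469754]
 [ 47.5388916   64.61192454]] [0.13433988 0.1469165  0.1552682 ]
```

View pics/pl.png

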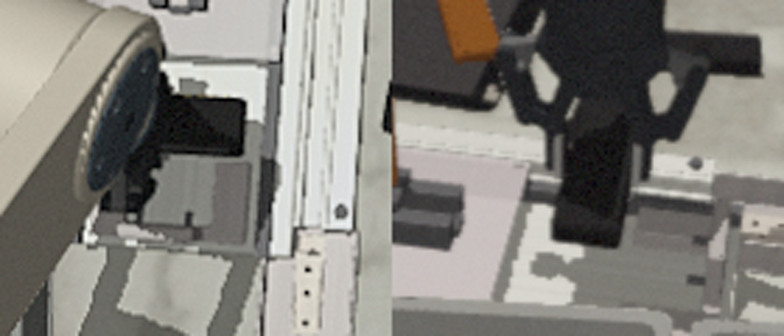

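Call:
jog_arm:
  commands:
    - [0.12,0.01,0,0,0,0,-1]
    - [0,0,-1,0,0,0,-1]
    - [0,0,-1,0,0,0,-1]
    - [0,0,-0.4,0,0,0,-1]
    - [0,0,0,0,0,0,-1]

```text
time: 17.4
position: [0.4815, -0.1915, 0.0761]
ee_rot: [-2.298, -2.137, 0.002]
force: [-0.3, 0.7, -1.7]
finger_gap: 0.512
grasp_force: 61.8
```

Call:
jog_arm:
  commands:
    - [0,0,-0.15,0,0,0,-1]
    - [0,0,-0.15,0,0,0,-1]
    - [0,0,0,0,0,0,-1]

```text
time: 17.7
position: [0.483, -0.1915, 0.0689]
ee_rot: [2.299, 2.14, 0.0]
force: [-0.8, -0.2, -2.1]
finger_gap: 0.509
grasp_force: 61.8
```

Call:
jog_arm:
  commands:
    - [0,0,-0.08,0,0,0,-1]
    - [0,0,0,0,0,0,0.4]
    - [0,0,0,0,0,0,0.4]
    - [0,0,0,0,0,0,0.4]
    - [0,0,0,0,0,0,0.4]

```text
time: 18.2
position: [0.4829, -0.1914, 0.0664]
ee_rot: [2.3, 2.14, 0.0]
force: [-0.9, 0.1, -0.1]
finger_gap: 0.699
grasp_force: 0.0
```

Call:
jog_arm:
  commands:
    - [0,0,0.8,0,0,0,0.4]
    - [0,0,1,0,0,0,0.4]
    - [0,0,1,0,0,0,0.4]
    - [0,0,0.2,0,0,0,-1]
    - [-0.9,0.07,0,0,0,0,-1]

```text
time: 18.7
position: [0.459, -0.1902, 0.1579]
ee_rot: [2.295, 2.137, 0.004]
force: [-0.1, -0.7, -0.4]
finger_gap: 0.37
grasp_force: 0.0
```

Call:
jog_arm:
  commands:
    - [-0.9,0.07,0,0,0,0,-1]
    - [-0.9,0.07,0,0,0,0,-1]
    - [-0.9,0.07,0,0,0,0,-1]
    - [-0.9,0.07,0,0,0,0,-1]
    - [0,0,0,0,0,0,-1]

```text
time: 19.2
position: [0.344, -0.1797, 0.1552]
ee_rot: [-2.298, -2.137, 0.002]
force: [-0.6, -0.4, -0.2]
finger_gap: -0.002
grasp_force: 0.0
```

Run:
```python
from h import *
s=snap('top'); print(packs(s),gripchk(s)); o=readout.observe(); print(o['position'],w2f(o['position']),o['ee_rot'],o['finger_gap'])
P=pts(s); c=s['color']; m=(c.max(2)<60)&(P[:,:,2]>.055)&(P[:,:,2]<.073)
f=w2f(onplane(s,np.argwhere(m)[:,::-1],.064)); k=(abs(f[:,1])<80)&(f[:,0]>-20)&(f[:,0]<110); f=f[k];print(len(f),cv2.minAreaRect(f.astype(np.float32)),f.min(0),f.max(0))
```

```text
[(417, -528, 126, 43, 179.7), (490, -423, 127, 43, 79.6)] ((186.75244140625, -2.988199234008789), (16.917299270629883, 51.05314254760742), 89.75920104980469)
[ 0.34627268 -0.18049406  0.15575556] [[-108.51546416   -0.22572741]] [-2.30016951e+00 -2.13833645e+00  5.55356962e-04] 0.0003202751385710614
1016 ((36.66999053955078, 0.7611618041992188), (104.1275634765625, 149.22975158691406), 2.393277883529663) [-18.45061896 -71.9074576 ] [85.76810414 77.48195481]
```

Call:
jog_arm:
  commands:
    - [0,0,-0.8,0,0,0,-1]
    - [0,0,-0.8,0,0,0,-1]
    - [0,0,-0.7,0,0,0,-1]
    - [0.6,-0.045,0,0,0,0,-1]
    - [0,0,0,0,0,0,-1]

```text
time: 19.75
position: [0.3683, -0.1829, 0.0867]
ee_rot: [2.298, 2.14, 0.001]
force: [1.0, -0.8, 0.5]
finger_gap: 0.003
grasp_force: 0.0
```

Call:
jog_arm:
  commands:
    - [0.5,-0.037,0,0,0,0,-1]
    - [0.5,-0.037,0,0,0,0,-1]
    - [0.5,-0.037,0,0,0,0,-1]
    - [0.5,-0.037,0,0,0,0,-1]
    - [0.5,-0.037,0,0,0,0,-1]

```text
time: 20.25
position: [0.4392, -0.1872, 0.0867]
ee_rot: [-2.296, -2.138, 0.004]
force: [-11.0, -3.0, 1.4]
finger_gap: -0.0
grasp_force: 5.1
```

Call:
jog_arm:
  commands:
    - [0.4,-0.03,0,0,0,0,-1]
    - [0.3,-0.022,0,0,0,0,-1]
    - [0,0,0,0,0,0,-1]

```text
time: 20.55
position: [0.4608, -0.1889, 0.0867]
ee_rot: [-2.297, -2.138, 0.004]
force: [-10.3, -2.0, 2.1]
finger_gap: 0.001
grasp_force: 4.8
```

Call:
jog_arm:
  commands:
    - [0.2,-0.015,0,0,0,0,-1]
    - [0.13,-0.01,0,0,0,0,-1]
    - [0,0,0,0,0,0,-1]

```text
time: 20.85
position: [0.4698, -0.1895, 0.0867]
ee_rot: [-2.296, -2.138, 0.005]
force: [-9.6, -1.6, 1.5]
finger_gap: -0.003
grasp_force: 5.1
```

Call:
jog_arm:
  commands:
    - [0.1,-0.008,0,0,0,0,-1]
    - [0,0,0,0,0,0,-1]

```text
time: 21.05
position: [0.4725, -0.1897, 0.0867]
ee_rot: [-2.296, -2.137, 0.005]
force: [-9.9, -1.7, 1.9]
finger_gap: 0.001
grasp_force: 5.2
```

Call:
jog_arm:
  commands:
    - [0.1,-0.008,0,0,0,0,-1]
    - [0,0,0,0,0,0,-1]

```text
time: 21.25
position: [0.4754, -0.19, 0.0867]
ee_rot: [-2.296, -2.137, 0.005]
force: [-10.6, -2.0, 2.4]
finger_gap: 0.0
grasp_force: 5.3
```

Call:
jog_arm:
  commands:
    - [0.1,-0.008,0,0,0,0,-1]
    - [0,0,0,0,0,0,-1]

```text
time: 21.45
position: [0.4757, -0.1899, 0.0866]
ee_rot: [-2.292, -2.135, 0.01]
force: [-21.8, -2.1, 13.3]
finger_gap: 0.0
grasp_force: 11.1
```

Call:
jog_arm:
  commands:
    - [0.08,-0.006,0,0,0,0,-1]
    - [0,0,0,0,0,0,-1]

```text
time: 21.65
position: [0.4759, -0.1898, 0.0865]
ee_rot: [-2.29, -2.133, 0.014]
force: [-32.0, -3.6, 21.9]
finger_gap: -0.005
grasp_force: 17.0
```

Call:
jog_arm:
  commands:
    - [-0.4,0.03,0,0,0,0,-1]
    - [-0.8,0.06,0,0,0,0,-1]
    - [-0.8,0.06,0,0,0,0,-1]
    - [-0.8,0.06,0,0,0,0,-1]
    - [-0.8,0.06,0,0,0,0,-1]

```text
time: 22.15
position: [0.3741, -0.1826, 0.0872]
ee_rot: [-2.299, -2.14, 0.001]
force: [-1.3, 0.2, 0.3]
finger_gap: 0.0
grasp_force: 0.0
```

Call:
jog_arm:
  commands:
    - [-0.8,0.06,0,0,0,0,-1]
    - [0,0,0.8,0,0,0,-1]
    - [0,0,0.9,0,0,0,0.5]
    - [0,0,0.8,0,0,-0.07,0.5]
    - [0.5,-0.9,0,0,0,0,0.5]

```text
time: 22.65
position: [0.367, -0.2075, 0.1655]
ee_rot: [2.414, 2.005, 0.003]
force: [0.3, -0.5, -0.3]
finger_gap: 0.504
grasp_force: 0.0
```

Run:
```python
from h import *
s=snap('top'); print(packs(s),gripchk(s)); o=readout.observe(); print(o['position'],w2f(o['position']),o['ee_rot'],o['finger_gap'])
a=s['color'][110:300,165:375,::-1]
cv2.imwrite('pics/p1.png',cv2.resize(a,None,fx=3,fy=3,interpolation=cv2.INTER_CUBIC))
```

```text
[(417, -528, 126, 43, 179.7), (493, -424, 127, 43, 82.6)] ((186.80145263671875, -2.632518768310547), (50.886234283447266, 16.506128311157227), 0.4104854166507721)
[ 0.37111712 -0.21231763  0.16534648] [[-81.3563323  -30.09825232]] [2.4056922  2.00560978 0.00432968] 0.5893385196112102
```

View pics/p1.png

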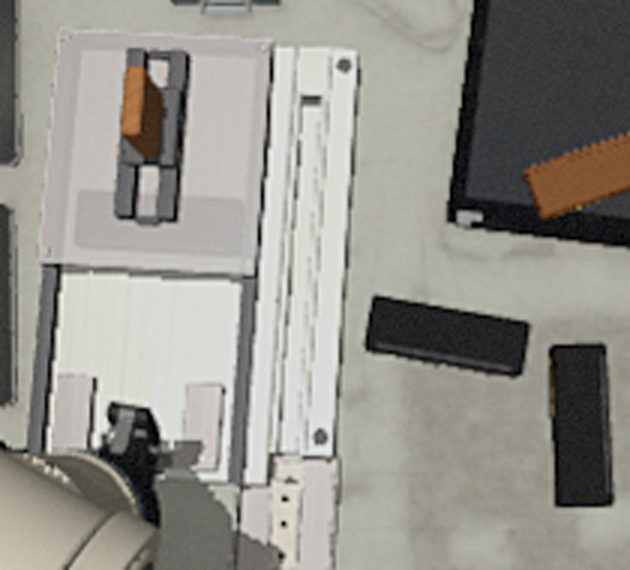

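Call:
jog_arm:
  commands:
    - [0.5,-0.9,0,0,0,0.02,0.5]
    - [0.5,-0.9,0,0,0,0,0.5]
    - [0.5,-0.9,0,0,0,0,0.5]
    - [0,0,0,0,0,0,0.5]
    - [0,0,0,0,0,0,0.5]

```text
time: 23.2
position: [0.4114, -0.2893, 0.1621]
ee_rot: [-2.383, -2.048, -0.0]
force: [0.4, 0.7, 0.7]
finger_gap: 0.745
grasp_force: 0.0
```

Run:
```python
from h import *
s=snap('top'); print(packs(s)); o=readout.observe(); print(o['position'],o['ee_rot'],o['finger_gap'])
```

```text
[(417, -528, 126, 43, 179.7), (490, -423, 127, 43, 79.6)]
[ 0.41086959 -0.28867541  0.1620551 ] [-2.38174766e+00 -2.04763688e+00  7.31030144e-05] 0.7461332359019981
```

Call:
jog_arm:
  commands:
    - [0.53,-0.9,-0.2,0,0,-0.02,0.5]
    - [0.53,-0.9,-0.2,0,0,0,0.5]
    - [0.53,-0.9,-0.2,0,0,0,0.5]
    - [0.53,-0.9,-0.2,0,0,0,0.5]
    - [0.53,-0.9,0,0,0,0,0.5]

```text
time: 23.75
position: [0.4905, -0.4236, 0.1374]
ee_rot: [-2.412, -2.01, 0.0]
force: [0.6, -0.4, -0.3]
finger_gap: 0.75
grasp_force: 0.0
```

Call:
jog_arm:
  commands:
    - [0,0,-0.9,0,0,0,0.5]
    - [0,0,-0.9,0,0,0,0.5]
    - [0,0,-0.9,0,0,0,0.5]
    - [0,0,-0.9,0,0,0,0.5]
    - [0,0,-0.32,0,0,0,0.5]

```text
time: 24.25
position: [0.4891, -0.4219, 0.0182]
ee_rot: [-2.41, -2.009, 0.001]
force: [0.7, 0.3, -0.1]
finger_gap: 0.751
grasp_force: 0.0
```

Call:
jog_arm:
  commands:
    - [0,0,0,0,0,0,0.5]
    - [0,0,0,0,0,0,-1]
    - [0,0,0,0,0,0,-1]
    - [0,0,0,0,0,0,-1]
    - [0,0,0,0,0,0,-1]

```text
time: 24.75
position: [0.4914, -0.4247, 0.0224]
ee_rot: [2.412, 2.009, 0.001]
force: [0.6, 1.8, 7.4]
finger_gap: 0.511
grasp_force: 62.8
```

Call:
jog_arm:
  commands:
    - [0,0,0.6,0,0,0,-1]
    - [0,0,1,0,0,0,-1]
    - [0,0,1,0,0,0,-1]
    - [0,0,1,0,0,0,-1]
    - [0,0,0.7,0,0,0.068,-1]

```text
time: 25.25
position: [0.491, -0.4246, 0.1533]
ee_rot: [2.3, 2.135, 0.0]
force: [0.6, -0.8, -2.2]
finger_gap: 0.511
grasp_force: 61.8
```

Call:
jog_arm:
  commands:
    - [0,0.8,0,0,0,0,-1]
    - [0,1,0,0,0,0,-1]
    - [0,1,0,0,0,0,-1]
    - [0,1,0,0,0,0,-1]
    - [-0.1,1,0,0,0,0,-1]

```text
time: 25.75
position: [0.4876, -0.2791, 0.151]
ee_rot: [2.302, 2.135, 0.001]
force: [-0.4, 0.1, -1.7]
finger_gap: 0.513
grasp_force: 61.8
```

Call:
jog_arm:
  commands:
    - [-0.1,1,0,0,0,0,-1]
    - [-0.08,1,0,0,0,0,-1]
    - [0,0.9,0,0,0,0,-1]
    - [0,0,0,0,0,0,-1]
    - [0,0,0,0,0,0,-1]

```text
time: 26.25
position: [0.4824, -0.193, 0.1507]
ee_rot: [2.301, 2.137, 0.001]
force: [-0.3, -1.2, -2.0]
finger_gap: 0.512
grasp_force: 61.8
```

```bash
cat >> h.py <<'E'
def held(r):
    P=pts(r); c=r['color']; m=(c.max(2)<60)&(P[:,:,2]>.125)&(P[:,:,2]<.165)
    q=P[m]; f=w2f(q); k=(abs(f[:,1])<100)&(f[:,0]>-20)&(f[:,0]<80); return k.sum(),np.nanpercentile(f[k],[2,98],axis=0)
E
python3 - <<'E'
from h import *
r=snap('side'); print(held(r),packs(snap('top'))); o=readout.observe(); print(o['position'],w2f(o['position']),o['ee_rot'],o['finger_gap'])
E
```

```text
(np.int64(1125), array([[  6.41852345, -54.87125713],
       [ 51.09666374,  64.35360525]])) [(417, -528, 126, 43, 179.7)]
[ 0.48248959 -0.19383992  0.15032274] [[28.3185147  -3.32737962]] [2.30242165e+00 2.13549444e+00 5.04107557e-04] 0.5120446378516752
```

Call:
jog_arm:
  commands:
    - [0,0.03,-0.9,0,0,0,-1]
    - [0,0,-0.9,0,0,0,-1]
    - [0,0,-0.6,0,0,0,-1]
    - [0,0,-0.25,0,0,0,-1]
    - [0,0,-0.13,0,0,0,-1]

```text
time: 26.85
position: [0.4815, -0.1928, 0.0672]
ee_rot: [-2.303, -2.134, 0.002]
force: [-19.1, 6.0, 63.2]
finger_gap: 0.513
grasp_force: 69.1
```

Call:
jog_arm:
  commands:
    - [0,0,0,0,0,0,-1]
    - [0,0,0,0,0,0,0.4]
    - [0,0,0,0,0,0,0.4]
    - [0,0,0,0,0,0,0.4]
    - [0,0,0,0,0,0,0.4]

```text
time: 27.35
position: [0.4823, -0.1923, 0.0664]
ee_rot: [2.303, 2.136, 0.0]
force: [0.4, 0.0, -0.8]
finger_gap: 0.701
grasp_force: 0.0
```

Call:
jog_arm:
  commands:
    - [0,0,0.8,0,0,0,0.4]
    - [0,0,1,0,0,0,0.4]
    - [0,0,1,0,0,0,0.4]
    - [0,0,0.2,0,0,0,-1]
    - [-0.9,0.07,0,0,0,0,-1]

```text
time: 27.85
position: [0.4584, -0.191, 0.1578]
ee_rot: [2.298, 2.134, 0.004]
force: [-0.5, 0.3, -0.9]
finger_gap: 0.368
grasp_force: 0.0
```

Call:
jog_arm:
  commands:
    - [-0.9,0.08,0,0,0,0,-1]
    - [-0.9,0.08,0,0,0,0,-1]
    - [-0.9,0.08,0,0,0,0,-1]
    - [-0.9,0.08,0,0,0,0,-1]
    - [0,0,0,0,0,0,-1]

```text
time: 28.35
position: [0.3434, -0.1793, 0.1552]
ee_rot: [-2.301, -2.133, 0.002]
force: [-0.8, -0.9, -0.1]
finger_gap: 0.001
grasp_force: 0.0
```

```bash
cat >> h.py <<'E'
def chan(s):
    c=s['color']; o=[]
    for y in range(-80,81,8):
        o.append(''.join('#' if c[tuple(wpix(s,f2w(x,y,64))[0].round().astype(int)[::-1])].max()<60 else '.' for x in range(-60,110,4)))
    print('\n'.join(o))
E
python3 - <<'E'
from h import *
chan(snap('top')); o=readout.observe(); print(o['position'],w2f(o['position']))
E
```

```text
.....................................##....
....................................#......
.................###########...............
.................###########...............
.................#.#########...............
.................#.#########...............
.................###########...............
#................#.#########...............
.................#.#########...............
.................#.#########...............
.................#.#########...............
.................#.#########...............
.................#.#########...............
.................#.#########...............
##.................#########...............
.................#.#########...............
.................###########...............
.#...............###########...............
...........................................
#####.############.############.#####......
...........................................
[ 0.34567605 -0.18007324  0.15569418] [[-109.14194878    0.14920194]]
```

Call:
jog_arm:
  commands:
    - [0,0,-0.8,0,0,0,-1]
    - [0,0,-0.8,0,0,0,-1]
    - [0,0,-0.7,0,0,0,-1]
    - [0.6,-0.045,0,0,0,0,-1]
    - [0,0,0,0,0,0,-1]

```text
time: 28.9
position: [0.3677, -0.1825, 0.0866]
ee_rot: [2.302, 2.136, 0.001]
force: [0.3, -0.5, -0.7]
finger_gap: -0.001
grasp_force: 0.0
```

Call:
jog_arm:
  commands:
    - [0.5,-0.037,0,0,0,0,-1]
    - [0.5,-0.037,0,0,0,0,-1]
    - [0.5,-0.037,0,0,0,0,-1]
    - [0.5,-0.037,0,0,0,0,-1]
    - [0.5,-0.037,0,0,0,0,-1]

```text
time: 29.4
position: [0.4385, -0.1868, 0.0867]
ee_rot: [-2.299, -2.134, 0.005]
force: [-11.5, -2.7, 1.9]
finger_gap: 0.002
grasp_force: 5.7
```

Call:
jog_arm:
  commands:
    - [0.4,-0.03,0,0,0,0,-1]
    - [0.3,-0.022,0,0,0,0,-1]
    - [0.2,-0.015,0,0,0,0,-1]
    - [0.13,-0.01,0,0,0,0,-1]
    - [0,0,0,0,0,0,-1]

```text
time: 29.9
position: [0.4692, -0.1892, 0.0867]
ee_rot: [-2.299, -2.134, 0.005]
force: [-9.8, -1.4, 2.4]
finger_gap: 0.001
grasp_force: 5.0
```

Call:
jog_arm:
  commands:
    - [0.1,-0.008,0,0,0,0,-1]
    - [0.1,-0.008,0,0,0,0,-1]
    - [0,0,0,0,0,0,-1]

```text
time: 30.2
position: [0.4748, -0.1896, 0.0867]
ee_rot: [-2.299, -2.134, 0.005]
force: [-10.5, -1.8, 2.8]
finger_gap: -0.004
grasp_force: 5.3
```

Call:
jog_arm:
  commands:
    - [0.1,-0.008,0,0,0,0,-1]
    - [0,0,0,0,0,0,-1]

```text
time: 30.4
position: [0.4758, -0.1896, 0.0867]
ee_rot: [-2.297, -2.132, 0.009]
force: [-18.6, -2.3, 10.8]
finger_gap: 0.0
grasp_force: 9.8
```

Call:
jog_arm:
  commands:
    - [-0.4,0.03,0,0,0,0,-1]
    - [-0.8,0.06,0,0,0,0,-1]
    - [-0.8,0.06,0,0,0,0,-1]
    - [-0.8,0.06,0,0,0,0,-1]
    - [-0.8,0.06,0,0,0,0,-1]

```text
time: 30.9
position: [0.3713, -0.1821, 0.0873]
ee_rot: [-2.303, -2.137, 0.0]
force: [0.3, 0.4, 0.2]
finger_gap: -0.001
grasp_force: 0.0
```

Call:
jog_arm:
  commands:
    - [-0.8,0.06,0,0,0,0,-1]
    - [0,0,0.8,0,0,0,-1]
    - [0,0,0.9,0,0,-0.08,0.5]
    - [0,0,0.8,0,0,-0.08,0.5]
    - [0.2,-0.9,0,0,0,-0.08,0.5]

```text
time: 31.4
position: [0.3557, -0.2073, 0.1655]
ee_rot: [2.662, 1.66, 0.004]
force: [0.8, 0.2, -0.1]
finger_gap: 0.503
grasp_force: 0.0
```

Call:
jog_arm:
  commands:
    - [0.2,-0.95,0,0,0,-0.08,0.5]
    - [0.2,-0.95,0,0,0,-0.08,0.5]
    - [0.2,-0.95,0,0,0,-0.08,0.5]
    - [0.2,-0.95,0,0,0,-0.08,0.5]
    - [0.2,-0.95,0,0,0,-0.08,0.5]

```text
time: 31.9
position: [0.3851, -0.3517, 0.1628]
ee_rot: [3.048, 0.754, 0.002]
force: [0.1, -0.5, 0.1]
finger_gap: 0.753
grasp_force: 0.0
```

Call:
jog_arm:
  commands:
    - [0.2,-0.95,0,0,0,-0.08,0.5]
    - [0.2,-0.95,0,0,0,-0.08,0.5]
    - [0,0,0,0,0,-0.08,0.5]
    - [0,0,0,0,0,-0.077,0.5]
    - [0,0,0,0,0,0,0.5]

```text
time: 32.4
position: [0.3967, -0.4076, 0.1625]
ee_rot: [3.141, -0.015, 0.001]
force: [0.3, 0.0, 0.4]
finger_gap: 0.748
grasp_force: 0.0
```

Run:
```python
from h import *
s=snap('top'); print(packs(s),gripchk(s)); o=readout.observe(); print(o['position'],o['ee_rot'],o['joint_pos'],o['finger_gap'])
a=s['color'][110:320,165:415,::-1]
cv2.imwrite('pics/p2.png',cv2.resize(a,None,fx=2.8,fy=2.8,interpolation=cv2.INTER_CUBIC))
```

```text
[(442, -527, 76, 41, 177.9)] ((186.81253051757812, -2.9884519577026367), (16.917299270629883, 50.932960510253906), 89.75920104980469)
[ 0.39661416 -0.40735682  0.16254151] [ 3.14095459e+00 -7.72166539e-03  1.03417853e-03] [-8.01416943e-01  3.63087588e-01  1.83316227e+00  4.15039187e-05
  9.44433183e-01  7.74271822e-01] 0.7499179487608684
```

View pics/p2.png

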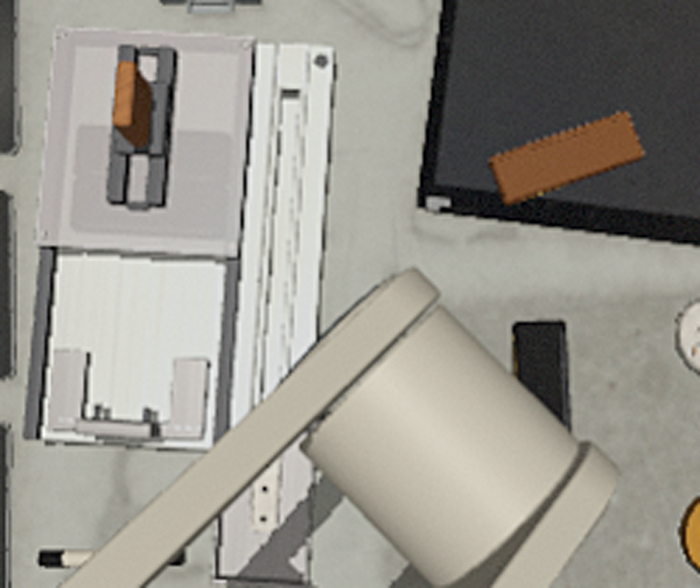

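Call:
jog_arm:
  commands:
    - [0.14,-0.8,0,0,0,0,0.5]
    - [0.14,-0.8,0,0,0,0,0.5]
    - [0.14,-0.8,0,0,0,0,0.5]
    - [0.14,-0.8,0,0,0,0,0.5]
    - [0.12,-0.8,0,0,0,0,0.5]

```text
time: 32.95
position: [0.4171, -0.528, 0.1626]
ee_rot: [3.141, -0.005, 0.001]
force: [-0.3, 0.2, 0.2]
finger_gap: 0.747
grasp_force: 0.0
```

Call:
jog_arm:
  commands:
    - [0,0,0,0,0,0,0.5]
    - [0,0,-0.9,0,0,0,0.5]
    - [0,0,-0.9,0,0,0,0.5]
    - [0,0,-0.9,0,0,0,0.5]
    - [0,0,-0.9,0,0,0,0.5]

```text
time: 33.45
position: [0.4167, -0.5263, 0.0535]
ee_rot: [3.141, -0.006, 0.0]
force: [0.6, -0.6, 0.0]
finger_gap: 0.748
grasp_force: 0.0
```

Call:
jog_arm:
  commands:
    - [0,0,-0.6,0,0,0,0.5]
    - [0,0,-0.5,0,0,0,0.5]
    - [0,0,0,0,0,0,0.5]

```text
time: 33.75
position: [0.4158, -0.5258, 0.0194]
ee_rot: [-3.139, 0.01, 0.003]
force: [-0.1, 0.4, -0.1]
finger_gap: 0.746
grasp_force: 0.0
```

Call:
jog_arm:
  commands:
    - [0,0,0,0,0,0,-1]
    - [0,0,0,0,0,0,-1]
    - [0,0,0,0,0,0,-1]
    - [0,0,0,0,0,0,-1]
    - [0,0,0,0,0,0,-1]

```text
time: 34.25
position: [0.417, -0.5277, 0.0225]
ee_rot: [3.14, -0.012, 0.002]
force: [-0.8, 1.2, 6.3]
finger_gap: 0.51
grasp_force: 62.5
```

Call:
jog_arm:
  commands:
    - [0,0,0.6,0,0,0,-1]
    - [0,0,1,0,0,0,-1]
    - [0,0,1,0,0,0,-1]
    - [0,0,1,0,0,0,-1]
    - [0,0,0.7,0,0,0.08,-1]

```text
time: 34.75
position: [0.4167, -0.5275, 0.1536]
ee_rot: [3.134, 0.187, 0.002]
force: [0.4, -0.3, -2.4]
finger_gap: 0.512
grasp_force: 61.5
```

Call:
jog_arm:
  commands:
    - [0.18,0.9,0,0,0,0.08,-1]
    - [0.18,0.93,0,0,0,0.08,-1]
    - [0.18,0.93,0,0,0,0.08,-1]
    - [0.18,0.93,0,0,0,0.08,-1]
    - [0.18,0.93,0,0,0,0.08,-1]

```text
time: 35.25
position: [0.4434, -0.3873, 0.1513]
ee_rot: [2.922, 1.153, 0.0]
force: [-0.2, 0.6, -1.3]
finger_gap: 0.513
grasp_force: 61.6
```

Call:
jog_arm:
  commands:
    - [0.18,0.93,0,0,0,0.08,-1]
    - [0.18,0.93,0,0,0,0.08,-1]
    - [0.18,0.93,0,0,0,0.08,-1]
    - [0.18,0.93,0,0,0,0.08,-1]
    - [0.18,0.93,0,0,0,0.08,-1]

```text
time: 35.75
position: [0.4705, -0.2478, 0.1513]
ee_rot: [2.423, 1.999, 0.001]
force: [-0.3, 0.3, -1.6]
finger_gap: 0.513
grasp_force: 61.5
```

Call:
jog_arm:
  commands:
    - [0.18,0.93,0,0,0,0.078,-1]
    - [0.1,0.8,0,0,0,0,-1]
    - [0,0,0,0,0,0,-1]
    - [0,0,0,0,0,0,-1]

```text
time: 36.15
position: [0.479, -0.1968, 0.1511]
ee_rot: [2.3, 2.139, 0.0]
force: [0.0, -0.4, -1.4]
finger_gap: 0.511
grasp_force: 61.6
```

Run:
```python
from h import *
r=snap('side'); print(held(r)); o=readout.observe(); print(o['position'],w2f(o['position']),o['ee_rot'],o['finger_gap'])
```

```text
(np.int64(1097), array([[  3.10074292, -59.10479475],
       [ 47.91373446,  60.59457961]]))
[ 0.47898503 -0.19734975  0.15093282] [[25.08679649 -7.08993419]] [2.30046745e+00 2.13801501e+00 3.06144432e-04] 0.5116522148461141
```

Call:
jog_arm:
  commands:
    - [0.11,0.15,0,0,0,0,-1]
    - [0,0,-0.9,0,0,0,-1]
    - [0,0,-0.9,0,0,0,-1]
    - [0,0,-0.5,0,0,0,-1]
    - [0,0,0,0,0,0,-1]

```text
time: 36.7
position: [0.4808, -0.1925, 0.0793]
ee_rot: [-2.3, -2.135, 0.003]
force: [-0.9, 0.8, -3.2]
finger_gap: 0.508
grasp_force: 61.5
```

Call:
jog_arm:
  commands:
    - [0,0,-0.2,0,0,0,-1]
    - [0,0,-0.17,0,0,0,-1]
    - [0,0,-0.12,0,0,0,-1]
    - [0,0,0,0,0,0,-1]

```text
time: 37.1
position: [0.4826, -0.1928, 0.0675]
ee_rot: [2.301, 2.137, 0.001]
force: [-1.6, -0.9, 7.0]
finger_gap: 0.514
grasp_force: 62.6
```

Call:
jog_arm:
  commands:
    - [0,0,0,0,0,0,0.4]
    - [0,0,0,0,0,0,0.4]
    - [0,0,0,0,0,0,0.4]
    - [0,0,0,0,0,0,0.4]

```text
time: 37.5
position: [0.4822, -0.1925, 0.0665]
ee_rot: [2.301, 2.138, 0.0]
force: [0.2, -0.3, 0.2]
finger_gap: 0.702
grasp_force: 0.0
```

Call:
jog_arm:
  commands:
    - [0,0,0.8,0,0,0,0.4]
    - [0,0,1,0,0,0,0.4]
    - [0,0,1,0,0,0,0.4]
    - [0,0,0.2,0,0,0,-1]
    - [-0.9,0.07,0,0,0,0,-1]

```text
time: 38.0
position: [0.4584, -0.1914, 0.1581]
ee_rot: [2.297, 2.135, 0.004]
force: [-0.1, 0.2, -0.5]
finger_gap: 0.372
grasp_force: 0.0
```

Call:
jog_arm:
  commands:
    - [-0.9,0.08,0,0,0,0,-1]
    - [-0.9,0.08,0,0,0,0,-1]
    - [-0.9,0.08,0,0,0,0,-1]
    - [-0.9,0.08,0,0,0,0,-1]
    - [0,0,0,0,0,0,-1]

```text
time: 38.5
position: [0.3434, -0.1796, 0.1554]
ee_rot: [-2.3, -2.135, 0.002]
force: [-0.3, 0.0, -0.1]
finger_gap: 0.002
grasp_force: 0.0
```

Run:
```python
from h import *
chan(snap('top')); o=readout.observe(); print(o['position'],w2f(o['position']))
```

```text
.....................................##....
....................................#......
..................##########...............
..................##########...............
..................#########.#..............
.................##########................
.................##########................
#................##########................
..................##########...............
..................##########...............
.................##########................
.................##########................
.................##########................
..................##########...............
##................##########...............
.................###########...............
.................##########................
.#...............###########...............
...........................................
#####.############.############.#####......
...........................................
[ 0.3456546  -0.18041779  0.15597956] [[-109.13752291   -0.1959855 ]]
```

Call:
jog_arm:
  commands:
    - [0,0,-0.8,0,0,0,-1]
    - [0,0,-0.8,0,0,0,-1]
    - [0,0,-0.7,0,0,0,-1]
    - [0.6,-0.045,0,0,0,0,-1]
    - [0,0,0,0,0,0,-1]

```text
time: 39.05
position: [0.3677, -0.1828, 0.0869]
ee_rot: [2.3, 2.138, 0.001]
force: [0.4, -0.2, -0.4]
finger_gap: 0.003
grasp_force: 0.0
```

Call:
jog_arm:
  commands:
    - [0.5,-0.037,0,0,0,0,-1]
    - [0.5,-0.037,0,0,0,0,-1]
    - [0.5,-0.037,0,0,0,0,-1]
    - [0.5,-0.037,0,0,0,0,-1]
    - [0.5,-0.037,0,0,0,0,-1]

```text
time: 39.55
position: [0.4383, -0.1871, 0.087]
ee_rot: [-2.297, -2.136, 0.005]
force: [-13.1, -3.3, 3.5]
finger_gap: -0.001
grasp_force: 6.2
```

Call:
jog_arm:
  commands:
    - [0.4,-0.03,0,0,0,0,-1]
    - [0.3,-0.022,0,0,0,0,-1]
    - [0.2,-0.015,0,0,0,0,-1]
    - [0.13,-0.01,0,0,0,0,-1]
    - [0,0,0,0,0,0,-1]

```text
time: 40.05
position: [0.4691, -0.1895, 0.087]
ee_rot: [-2.298, -2.136, 0.005]
force: [-10.0, -0.8, 2.1]
finger_gap: -0.0
grasp_force: 5.0
```

Call:
jog_arm:
  commands:
    - [0.1,-0.008,0,0,0,0,-1]
    - [0.1,-0.008,0,0,0,0,-1]
    - [0,0,0,0,0,0,-1]

```text
time: 40.35
position: [0.4747, -0.1899, 0.087]
ee_rot: [-2.298, -2.136, 0.005]
force: [-11.4, -1.0, 2.9]
finger_gap: 0.002
grasp_force: 5.5
```

Call:
jog_arm:
  commands:
    - [0.1,-0.008,0,0,0,0,-1]
    - [0,0,0,0,0,0,-1]

```text
time: 40.55
position: [0.4757, -0.19, 0.087]
ee_rot: [-2.295, -2.134, 0.009]
force: [-19.3, -2.6, 10.4]
finger_gap: -0.001
grasp_force: 9.8
```

Full stroke again; back off, clear the arm and check the whole scene.

Call:
jog_arm:
  commands:
    - [-0.4,0.03,0,0,0,0,-1]
    - [-0.8,0.06,0,0,0,0,-1]
    - [-0.8,0.06,0,0,0,0,-1]
    - [-0.8,0.06,0,0,0,0,-1]
    - [-0.8,0.06,0,0,0,0,-1]

```text
time: 41.05
position: [0.3712, -0.1824, 0.0876]
ee_rot: [-2.301, -2.138, 0.0]
force: [0.9, 0.4, -1.5]
finger_gap: -0.004
grasp_force: 0.0
```

Call:
jog_arm:
  commands:
    - [-0.8,0.06,0,0,0,0,-1]
    - [0,0,0.8,0,0,0,-1]
    - [0,0,0.9,0,0,0,-1]
    - [0,0,0.9,0,0,0,-1]
    - [0,-0.9,0.5,0,0,0,-1]

```text
time: 41.55
position: [0.3492, -0.2072, 0.183]
ee_rot: [2.298, 2.139, 0.002]
force: [0.0, -0.5, -1.1]
finger_gap: 0.001
grasp_force: 0.0
```

Call:
jog_arm:
  commands:
    - [0,-0.9,0,0,0,0,-1]
    - [0,-0.9,0,0,0,0,-1]
    - [0,-0.9,0,0,0,0,-1]
    - [0,-0.9,0,0,0,0,-1]
    - [0,-0.9,0,0,0,0,-1]

```text
time: 42.05
position: [0.3488, -0.3445, 0.1812]
ee_rot: [2.3, 2.137, 0.0]
force: [0.5, 0.3, 0.2]
finger_gap: -0.003
grasp_force: 0.0
```

Call:
jog_arm:
  commands:
    - [0,-0.9,0,0,0,0,-1]
    - [0,-0.9,0,0,0,0,-1]
    - [0,-0.9,0,0,0,0,-1]
    - [0,0,0,0,0,0,-1]
    - [0,0,0,0,0,0,-1]

```text
time: 42.55
position: [0.3483, -0.4242, 0.1806]
ee_rot: [2.302, 2.137, 0.0]
force: [-0.1, 0.2, -0.6]
finger_gap: 0.003
grasp_force: 0.0
```

Run:
```python
from h import *
s=snap('top'); print(packs(s),gripchk(s)); o=readout.observe(); print(o['position'],o['force'])
a=s['color'][110:320,165:345,::-1]
cv2.imwrite('pics/fin.png',cv2.resize(a,None,fx=2.8,fy=2.8,interpolation=cv2.INTER_CUBIC))
```

```text
[] ((186.80874633789062, -2.885817527770996), (50.913360595703125, 16.843809127807617), 0.043895136564970016)
[ 0.34819271 -0.42344993  0.18054577] [-0.04705316 -0.79850288 -0.18035156]
```

View pics/fin.png

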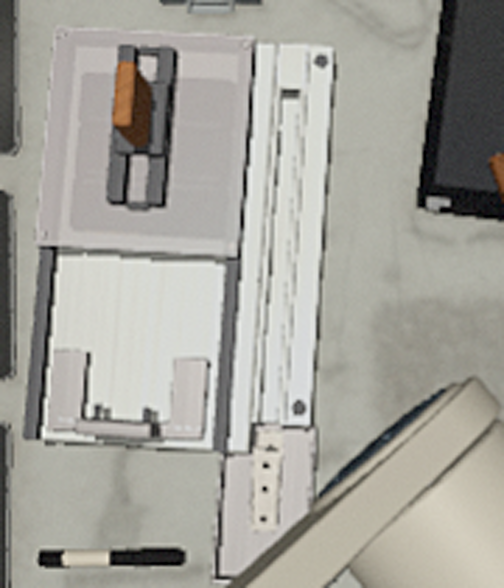

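```bash
python3 -c "
from workcell import ctrl; print(ctrl.finish_job())"
```

```text
the job is handed in; nothing more can be done
None
```

I handed the job in at about 42 s of the 210 s, with no verdict returned: the T-slot is empty, the scraper is back on its rest, all three packs are in the tunnel at full stroke and the slide has sprung back. One bracket lies in plain view in the pan, but I could only partly see the other, at the slot end and apparently under the first, so I inferred rather than confirmed its position.

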